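Draw a cartridge out of a deep well with a sprung T-key

TASK

The slotted cartridge is down at the bottom of one of the two narrow wells. Take the lifting key from its stand, feel for the hidden slot with light pressure (do not force the clamped plate round), lock the key under it with a quarter turn, and draw the cartridge out with the key only, never touching it with the fingers or pressing hard. Set it fully home in the open receiving nest and let go, leaving the key standing in it; leave the plain cartridge in its well.

Things in the scene. Friction and masses are not known exactly. Their poses are not given: they have to be found in the camera images.
- well_block: Fixed grey block, 76 (x) x 136 (y) x 125 mm high on a thin bolted base, with two square vertical wells of 46 mm inside width, 70 mm apart along its y, open at the top; well floors 5 mm above the counter. Origin: centre of its underside; z up. It stands turned up to 0.3 rad.
- well_left (a point): Centre of the mouth of the well on the block's +y side, 125 mm above the counter; axes as the block.
- well_right (a point): Centre of the mouth of the well on the block's -y side, 125 mm above the counter; axes as the block.
- cartridge: Cartridge to be retrieved, loose at the bottom of either well: aluminium box 41 x 41 mm, 35 mm high, 0.2 to 0.4 kg, 2.5 mm free all round, square with the well. Origin: centre of its underside; z up. In its top sits a dark round slotted plate with a straight slot; below the plate is a cavity that reaches down to 16 mm above the underside.
- slot (a point): Centre of the upper face of the slotted plate, 35 mm above the cartridge's underside; axes as the cartridge, NOT the plate. Plate 33 mm across, 5 mm thick; slot 28 x 9 mm through its centre. The plate is clamped (0.6 N m to shift it) at a hidden angle about z: the slot's long axis lies anywhere within 0.7 rad either side of the cartridge's x.
- blank: Plain blanking cartridge in the other well: same 41 x 41 mm box, 34 mm high plus a small boss, closed top without slot. Origin: centre of its underside.
- key: Lifting key, 165 mm long, 0.14 kg, upright in its stand. Origin: tip of the stem at rest; z runs up the key. Sleeve 23 mm diameter from 45 mm above the tip, collar 34 mm diameter at 62 to 67 mm, sleeve 18 mm diameter to 117 mm, flat grip 115 to 165 mm. The stem is sprung: it slides up into the sleeve by at most 8 mm, starting at 2.5 N and reaching 6.5 N, then it is solid; it cannot turn.
- key_tip (a point): Underside of the T-bar at the end of the sprung stem; axes as the key. Bar 24 mm long (x), 6 wide, 6 high; round stem 6 mm. A 24 mm round shoulder, its underside 14 mm above the tip, lands on the slotted plate when the bar is right through (3 mm of play left). Then about a quarter turn (1.4 rad) either way locks the bar under the plate.
- key_grip (a point): Centre of the key's flat black grip, 140 mm above the tip at rest; grip 32 mm wide (x), 14 mm thick (y), 50 mm high; pinch the thickness. Axes as the key.
- key_stand: Fixed grey stand, 80 x 80 mm base and a 28 mm square upright socket, 42 mm outside, 75 mm high; the key's collar rests on its top, the tip hangs 13 mm above the counter. Lift the key 70 mm or more to clear it. Origin: centre of its underside.
- nest: Fixed grey receiving nest: one square pocket open at the top, 47 mm inside, floor 6 mm above the counter, walls to 26 mm and outward flared lips to about 33 mm, 90 x 90 mm base. Origin: centre of its underside; x, y along the pocket's sides. Any quarter-turn of the cartridge fits.

How it is judged (in metres and radians):
On the way, in this order (a step that is already met when the one before it is completed fails the run):
1. the key's bar is through the slot, under the slotted plate (z of key_tip in the frame of cartridge below 0.0262 m and horizontal distance between key_tip and cartridge below 0.008 m), for 0.1 s.
2. the cartridge hangs on the key, clear above the well (all of step 1 and height (world z) of cartridge above 0.128 m), for 0.2 s.
At the end, for the whole second after the job is handed in: Cartridge at rest, fully home in the nest: centre within 7 mm, less than 3 mm off the pocket floor, upright within 0.08 rad. Key at rest in it, bar still under the slotted plate, leaning under 0.35 rad. Plain cartridge still at the bottom of its well (all of step 1 and horizontal distance between cartridge and nest below 0.007 m and z of cartridge in the frame of nest below 0.009 m and angle between cartridge's own z axis and vertical below 0.08 rad and linear speed of cartridge below 0.02 m/s and angle between key's own z axis and vertical below 0.35 rad and linear speed of key below 0.03 m/s and horizontal distance between blank and well_block below 0.045 m and height (world z) of blank below 0.02 m); the robot touches nothing.
It fails at once if the key is pressed or pulled on the cartridge with more than 20 N (contact force between key and cartridge above 20 N).
It fails at once if the fingers touch the cartridge (contact force between the fingers and cartridge above 0.5 N).
It fails at once if the plain cartridge is lifted from the bottom of its well (height (world z) of blank above 0.03 m).
It also fails if it takes over 64 s, if anything falls off the work surface, if the arm or the gripper's body presses on something with over 40 N, if the wrist force passes 120 N, or if a joint passes its speed limit or range.

ROBOT

A 6-joint arm with a two-finger parallel gripper is mounted at the origin on a cart in front of the work surface, level with it; the furniture and walls round the work are solid. World frame = base frame: x ahead of the robot, y to its left, z up, the work surface at z = 0. Lengths are in m, angles in degrees, forces in N, time in s.
With the tool pointing down it reaches from about 0.4 to 0.825 m from the base axis. Payload 7 kg.
Tool frame: the origin (TCP) lies midway between the tips of the shut fingers; the grasp point (between the pads) lies grip_point_offset behind it (grip_point_offset is the distance from the TCP to the grasp point, in m); z points along the fingers, y is the line along which they close (so a half turn about z gives the same grasp; the last joint's range is limited). The gripper opens to 88 mm and grips with 3 to 60 N. Pads are 19 mm wide; open, the fingers measure 130 mm over their backs; the gripper's body (78 mm by 193 mm) begins 47 mm behind the grasp point.
Start: joints at [-53.394, 20.546, 0.682, 0, -70.136, -16.507], TCP at [0.232, -0.634, 0.19] pointing down, gripper open.
Joint ranges: [-176.03, 176.03], [-82.01, 121.73], [-58.28, 71.71], [-173.87, 95.51], [-174.79, -0.11], [-173.66, 173.66]. Speed limits (degrees/s): [136.94, 136.94, 172.46, 180, 180, 180].

INTERFACE

Orientations are given as a 3x3 rotation matrix whose columns are the frame's x, y, z axes.
In Python, from rig import state, read_camera, sign_off, grip_point_offset gives the robot as it stands. The module is installed in compiled form; this text tells all that it offers.
- The arm moves only by the tool send_rows, never from a script. Its argument "moves" is one flat list of numbers, 4 for each row, row after row: the shift along the tool's x, y, z each as a share of 4 cm, from -1 to 1, then the turn about the tool's z as a share of 0.12 rad, from -1 to 1. In form: [dx, dy, dz, spin, dx, dy, dz, spin, ...]. A call has 1 to 12 rows; each row shifts and turns the commanded pose from where the row before left it, along the tool's axes as they then stand; what a row does not reach is not made up. A row lasts 1/12 s, in which the tool goes at most 41.7 mm and 7.16 degrees, less where a joint would pass 70% of its speed; a pose out of reach is approached as far as the arm can. A call with a number of a shift or a turn outside -1 to 1 is refused whole. A call with a gripper value outside its range is refused whole. "gripper" is the opening, from -1 (shut) to 1 (fully open), set as the call begins (left out, the last holds). The fingers move at their own pace and stop on an object; "grip_force" is the grip in N (left out, the last holds). Time passes only in rows, so rows that do not move let the fingers close. It gives the time, the measured TCP pose, the force, the opening and the grip force at its end, in the units of the state.
- state(): the state, without advancing time (a new reading comes with each control period).
- read_camera(name): name is "side" or "top"; returns a dict with "frame" (400x640x3 uint8, red, green, blue), "mtx" (3x3 intrinsics, pixels), "R" (3x3) and "t" (3): a world point X has camera coordinates R X + t. Camera axes: x right, y down, z forward; pixel columns grow to the right and rows downward; lengths in m; the calibration is good to about 2 mm. A picture is of the moment at which its call begins. There is no depth.
- sign_off(): hands the job in; it is judged then, once.
The state is a dict: "t": time; "joints": joint angles; "dq": joint speeds; "effort": joint torques, N m; "tcp_pos": TCP position; "tool_rot": TCP orientation; "contact_force": force on the tool from outside, world axes, zero at the start; "moment": the same for the moment, N m; "grip_width": opening from 0.0 (shut) to 1.0 (fully open); "grasp_force": force on a finger pad.
Only numpy, scipy, OpenCV 4.12 (cv2) and the standard library are available. Lean on these libraries where they do the work, as an engineer would, in place of code of your own. Each camera call takes 0.05 s, during which the arm holds its last target. There are 200 camera calls.

## Working session

There is one attempt and no reset: what is moved stays moved. The work goes in short steps, Python scripts to look and compute and a tool call to move; the robot and the scene stay as the last step left them, time stands still between calls to the robot, and variables do not carry over. Pictures are saved under pics/ and viewed, at most 10 in all, crops included, and the job is handed in when it is done.

Besides the shell and the picture viewer there is one more tool, called after "Emit:" as name(argument=value, ...) on one line, values as JSON. send_rows: Moves the arm, as the interface text tells. Shift numbers are shares of 4 cm and turn numbers shares of 0.12 rad, none past 1 either way. Its arguments: {"type":"object","properties":{"moves":{"type":"array"},"gripper":{"type":"number"},"grip_force":{"type":"number"}},"required":["moves"]}

```bash
mkdir -p pics; python3 - <<'E'
from rig import *
import cv2,numpy as np
s=state();print(s,grip_point_offset)
for n in("top","side"):
    c=read_camera(n);print(n,c["mtx"],c["R"],c["t"]);cv2.imwrite(f"pics/{n}0.png",c["frame"][:,:,::-1])
E
```

```text
{'t': 0.0, 'joints': array([-5.33933852e+01,  2.05899592e+01,  6.32788892e-01, -2.09114300e-02,
       -7.01352287e+01, -1.65083344e+01]), 'dq': array([ 0.06374692,  0.01863291,  0.06894944, -0.07612655,  0.10421537,
       -0.02328217]), 'effort': array([ 2.26515564e-03, -5.82724142e+01,  2.93050933e+01,  6.99721009e+00,
        6.93308990e-03, -1.43171255e-04]), 'tcp_pos': array([ 0.23174796, -0.63337577,  0.18922942]), 'tool_rot': array([[-9.39147226e-01, -3.43514217e-01, -6.86100241e-04],
       [-3.43514878e-01,  9.39146038e-01,  1.49923878e-03],
       [ 1.29338486e-04,  1.64369159e-03, -9.99998641e-01]]), 'contact_force': array([0.4072821 , 0.60689254, 0.17985136]), 'moment': array([ 0.02069936,  0.02140408, -0.02187915]), 'grasp_force': 0.0, 'grip_width': 0.9988408783550357} 0.0188
top [[427.8714138    0.         314.60007207]
 [  0.         427.8714138  197.1301941 ]
 [  0.           0.           1.        ]] [[-0.0217312  -0.99968475  0.01257561]
 [-0.99630796  0.0206094  -0.08334092]
 [ 0.08305547 -0.01434028 -0.99644174]] [-0.00336984  0.53197689  1.0876932 ]
side [[493.19710819   0.         321.10559759]
 [  0.         493.19710819 205.71396858]
 [  0.           0.           1.        ]] [[-0.93658586 -0.3504147   0.0040565 ]
 [-0.16521106  0.43130734 -0.88694942]
 [ 0.30905052 -0.83137447 -0.46184874]] [0.46766794 0.2004099  1.09974874]
```

View pics/top0.png

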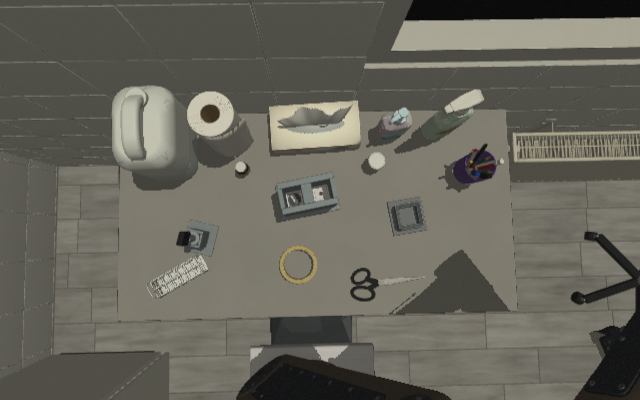

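View pics/side0.png

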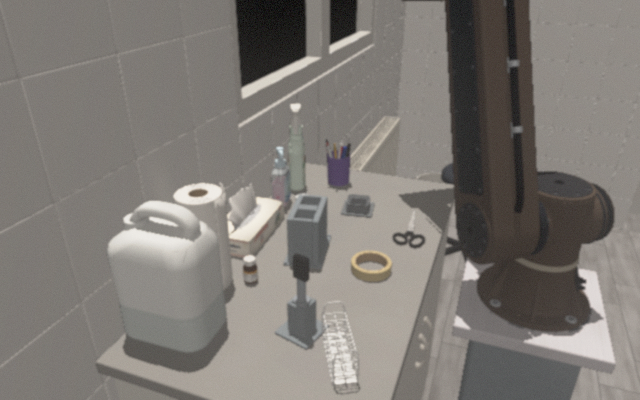

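The top view shows the key and stand at about (195,238), the well block at (307,195) and the nest at (406,216). I'll enlarge these next.

```bash
python3 - <<'E'
import cv2,numpy as np
t=cv2.imread("pics/top0.png");s=cv2.imread("pics/side0.png")
def z(im,x,y,w,h,k): return cv2.resize(im[y:y+h,x:x+w],None,fx=k,fy=k,interpolation=cv2.INTER_CUBIC)
a=z(t,270,165,80,60,5);a=cv2.convertScaleAbs(a,alpha=1.3,beta=10)
b=z(t,170,210,80,60,5);c=z(t,370,185,80,60,5);d=z(s,265,240,80,110,5)[:600]
d=z(s,270,245,80,60,5)
cv2.imwrite("pics/crops.png",np.vstack([np.hstack([a,b]),np.hstack([c,d])]))
E
```

```text
(no output)
```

View pics/crops.png

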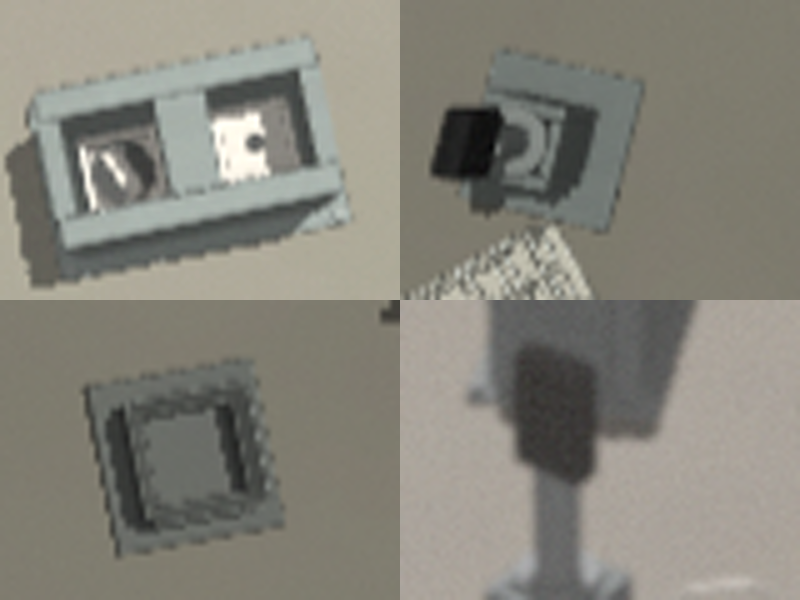

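Crops: the left (+y) well holds the round dark plate with a slot, and the right well holds the plain one with its boss. I'll fit the poses to the corners.

```bash
cat > h.py <<'E'
from rig import *
import numpy as np,cv2
from scipy.optimize import least_squares
def proj(c,P): 
    q=np.asarray(P)@c["R"].T+c["t"]; q=q@c["mtx"].T; return q[:,:2]/q[:,2:]
def box(x,y,a,hx,hy,z):
    R=np.array([[np.cos(a),-np.sin(a)],[np.sin(a),np.cos(a)]])
    p=np.array([[hx,hy],[hx,-hy],[-hx,-hy],[-hx,hy]])@R.T+[x,y]
    return np.c_[p,np.full(4,z)]
def fit(c,px,hx,hy,z,x0,idx=(0,1,2,3)):
    px=np.array(px,float);idx=list(idx)
    r=least_squares(lambda v:(proj(c,box(*v,hx,hy,z))[idx]-px).ravel(),x0,loss='soft_l1')
    return r.x,np.abs(r.fun).max()
def un(x0,y0,k,l): return [((u+.5)/k-.5+x0,(v+.5)/k-.5+y0) for u,v in l]
E
python3 - <<'E'
from h import *
c=read_camera("top");s=read_camera("side")
# order: +x+y (up-left), +x-y (up-right), -x-y, -x+y
b,e=fit(c,un(270,165,5,[(35,95),(310,38),(342,178),(66,248)]),.038,.068,.125,[.6,0,.2]);print("block",b,e)
n,e=fit(c,un(370,185,5,[(85,388-300),(252,60),(283,222),(118,257)]),.045,.045,.004,[.55,-.25,.2]);print("nest",n,e)
st,e=fit(c,un(170,210,5,[(490-400,50),(642-400,80),(608-400,232)]),.04,.04,.004,[.5,.28,-.2],(0,1,2));print("stand",st,e)
t=cv2.imread("pics/top0.png");S=cv2.imread("pics/side0.png")
z=lambda im,x,y:cv2.resize(im[y:y+40,x:x+40],None,fx=10,fy=10,interpolation=cv2.INTER_CUBIC)
A,B=z(t,170,218),z(S,282,248)
def draw(im,cc,x0,y0,P,col):
    q=(proj(cc,P)-[x0,y0]+.5)*10; cv2.polylines(im,[q.astype(int)],True,col,1)
for im,cc,x0,y0 in((A,c,170,218),(B,s,282,248)):
    for z in(.178,.128):
        draw(im,cc,x0,y0,box(st[0],st[1],st[2],.016,.007,z),(0,0,255))
    draw(im,cc,x0,y0,box(*st,.021,.021,.075),(0,255,0))
cv2.imwrite("pics/key.png",cv2.convertScaleAbs(np.hstack([A,B]),alpha=1.8,beta=30))
w=lambda d:b[:2]+np.array([-np.sin(b[2]),np.cos(b[2])])*d
print("wells",w(.035),w(-.035))
E
```

```text
block [0.53470207 0.00374427 0.20511055] 1.7622487284366173
nest [ 0.47865891 -0.25592904  0.15820955] 0.7028852904543328
stand [ 0.43333355  0.28752715 -0.21778038] 0.21580778210045537
wells [0.52757344 0.03801062] [ 0.54183071 -0.03052208]
```

View pics/key.png

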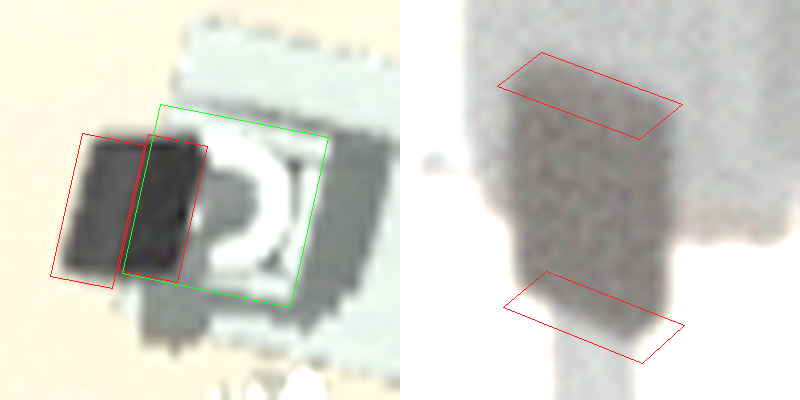

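The grip fits well in both views (yaw about -0.22, within 2 mm). Next I'll overlay the block fit and enlarge the plate.

```bash
python3 - <<'E'
from h import *
c=read_camera("top");s=read_camera("side")
fr=np.mean([read_camera("top")["frame"].astype(float) for _ in range(4)],axis=0)
b=[.5347,.0037,.205];k=10
im=cv2.convertScaleAbs(fr[168:223,272:352,::-1].clip(0,255).astype(np.uint8),alpha=1.2)
im=cv2.resize(im,None,fx=k,fy=k,interpolation=cv2.INTER_CUBIC)
def dr(P,col):
    q=(proj(c,P)-[272,168]+.5)*k; cv2.polylines(im,[q.astype(int)],True,col,1)
dr(box(*b,.038,.068,.125),(0,0,255))
for d in(.035,-.035):
    x,y=b[0]-np.sin(b[2])*d,b[1]+np.cos(b[2])*d
    dr(box(x,y,b[2],.023,.023,.125),(0,255,0)); dr(box(x,y,b[2],.0205,.0205,.040),(255,0,0))
    th=np.linspace(0,6.28,40);
    if d>0: dr(np.c_[x+.0165*np.cos(th),y+.0165*np.sin(th),0*th+.04],(0,255,255))
cv2.imwrite("pics/block.png",im)
E
```

```text
(no output)
```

View pics/block.png

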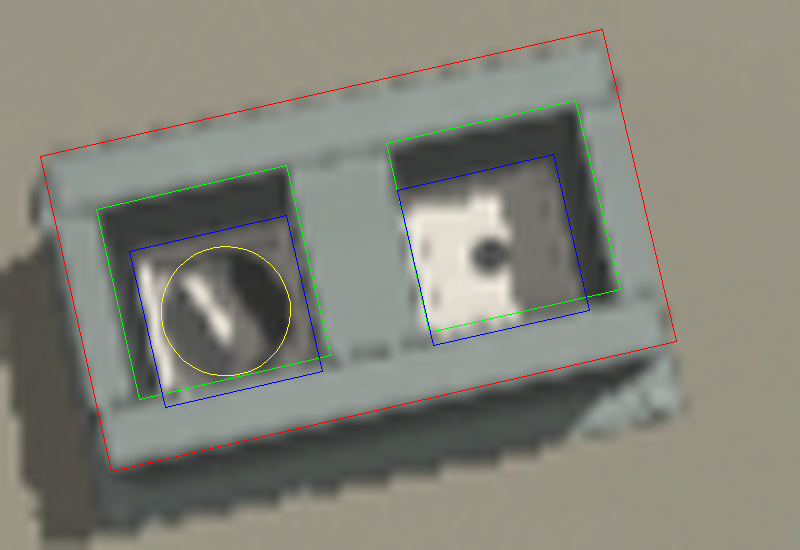

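The overlay matches to about 1 mm. The plate is in the left well, with the slot running from about (185,275) to (262,365), which is about 0.65 rad in world. I'll write a planning helper and set out for the key.

```bash
cat >> h.py <<'E'
def Rz(a): return np.array([[np.cos(a),-np.sin(a),0],[np.sin(a),np.cos(a),0],[0,0,1]])
def kyaw(R): # yaw of tool x-line (key x) mod pi; tool y is key y
    a=np.arctan2(R[1,1],R[0,1])-np.pi/2
    return (a+np.pi/2)%np.pi-np.pi/2
def plan(*wps):
    "wps: (x,y,z_tcp,keyyaw or None,rows)"
    s=state();p=s["tcp_pos"].copy();R=s["tool_rot"].copy();out=[]
    for x,y,z,a,n in wps:
        p0=p.copy();d=0 if a is None else (a-kyaw(R)+np.pi/2)%np.pi-np.pi/2
        for i in range(n):
            m=R.T@((np.array([x,y,z])-p)/(n-i))/.04
            a_=(0 if a is None else -(((a-kyaw(R)+np.pi/2)%np.pi-np.pi/2)/(n-i)))/.12
            r=np.round(np.r_[m,a_],2);out.append(r)
            if np.abs(r).max()>1: print("OVER",r)
            p=p+R@r[:3]*.04; R=R@Rz(r[3]*.12)
    print([float(v)+0 for r in out for v in r])
def show():
    s=state();print("t%.2f"%s["t"],"tcp",s["tcp_pos"].round(4),"kyaw %.3f"%kyaw(s["tool_rot"]),"q",s["joints"].round(1),"F",s["contact_force"].round(1),"M",s["moment"].round(2),"w %.3f g %.1f"%(s["grip_width"],s["grasp_force"]),"tilt",s["tool_rot"][2].round(3))
E
python3 - <<'E'
from h import *
show();plan((.45,-.38,.25,.15,10),(.55,0,.27,0,12),(.434,.287,.23,-.218,12))
E
```

```text
t0.50 tcp [ 0.2319 -0.6338  0.1901] kyaw 0.351 q [-53.4  20.5   0.7  -0.  -70.1 -16.5] F [ 0.  -0.4 -0.5] M [0.01 0.05 0.04] w 1.001 g 0.0 tilt [ 0.  0. -1.]
[-0.73, 0.41, -0.15, 0.17, -0.72, 0.42, -0.15, 0.17, -0.71, 0.44, -0.15, 0.17, -0.7, 0.45, -0.15, 0.17, -0.7, 0.47, -0.15, 0.17, -0.69, 0.48, -0.15, 0.16, -0.67, 0.49, -0.15, 0.17, -0.67, 0.51, -0.15, 0.16, -0.65, 0.52, -0.15, 0.17, -0.65, 0.54, -0.15, 0.16, -0.32, 0.75, -0.04, 0.1, -0.32, 0.76, -0.04, 0.1, -0.31, 0.76, -0.04, 0.11, -0.3, 0.76, -0.04, 0.1, -0.29, 0.77, -0.04, 0.11, -0.28, 0.77, -0.04, 0.1, -0.27, 0.77, -0.04, 0.11, -0.25, 0.78, -0.04, 0.1, -0.25, 0.78, -0.04, 0.11, -0.23, 0.78, -0.05, 0.1, -0.23, 0.78, -0.04, 0.11, -0.21, 0.79, -0.05, 0.1, 0.24, 0.6, 0.08, 0.15, 0.25, 0.59, 0.08, 0.15, 0.26, 0.59, 0.08, 0.15, 0.27, 0.58, 0.08, 0.15, 0.28, 0.58, 0.09, 0.15, 0.3, 0.57, 0.08, 0.15, 0.31, 0.57, 0.09, 0.15, 0.31, 0.56, 0.08, 0.15, 0.33, 0.56, 0.09, 0.16, 0.33, 0.55, 0.08, 0.15, 0.35, 0.55, 0.09, 0.16, 0.35, 0.54, 0.08, 0.15]
```

Emit:
send_rows(moves=[-0.73,0.41,-0.15,0.17,-0.72,0.42,-0.15,0.17,-0.71,0.44,-0.15,0.17,-0.7,0.45,-0.15,0.17,-0.7,0.47,-0.15,0.17,-0.69,0.48,-0.15,0.16,-0.67,0.49,-0.15,0.17,-0.67,0.51,-0.15,0.16,-0.65,0.52,-0.15,0.17,-0.65,0.54,-0.15,0.16,-0.32,0.75,-0.04,0.1,-0.32,0.76,-0.04,0.1], gripper=1, grip_force=30)

```text
t: 1.5
tcp_pos: [0.4677, -0.315, 0.2535]
tool_rot: [[-0.992, -0.126, 0.0], [-0.126, 0.992, -0.0], [-0.0, -0.0, -1.0]]
contact_force: [1.2, -0.2, -1.0]
grip_width: 1.003
grasp_force: 0.0
```

Emit:
send_rows(moves=[-0.31,0.76,-0.04,0.11,-0.3,0.76,-0.04,0.1,-0.29,0.77,-0.04,0.11,-0.28,0.77,-0.04,0.1,-0.27,0.77,-0.04,0.11,-0.25,0.78,-0.04,0.1,-0.25,0.78,-0.04,0.11,-0.23,0.78,-0.05,0.1,-0.23,0.78,-0.04,0.11,-0.21,0.79,-0.05,0.1,0.24,0.6,0.08,0.15,0.25,0.59,0.08,0.15])

```text
t: 2.5
tcp_pos: [0.5309, 0.0495, 0.2635]
tool_rot: [[-0.999, 0.036, -0.0], [0.036, 0.999, -0.0], [0.0, -0.0, -1.0]]
contact_force: [-0.5, -0.3, 0.5]
grip_width: 1.0
grasp_force: 0.0
```

Emit:
send_rows(moves=[0.26,0.59,0.08,0.15,0.27,0.58,0.08,0.15,0.28,0.58,0.09,0.15,0.3,0.57,0.08,0.15,0.31,0.57,0.09,0.15,0.31,0.56,0.08,0.15,0.33,0.56,0.09,0.16,0.33,0.55,0.08,0.15,0.35,0.55,0.09,0.16,0.35,0.54,0.08,0.15,0,0,0,0])

```text
t: 3.42
tcp_pos: [0.4329, 0.2899, 0.2295]
tool_rot: [[-0.977, 0.215, -0.0], [0.215, 0.977, 0.0], [0.001, 0.0, -1.0]]
contact_force: [-0.8, 0.2, -0.2]
grip_width: 0.998
grasp_force: 0.0
```

```bash
python3 - <<'E'
from h import *
show();plan((.434,.2875,.136,-.218,7))
c=read_camera("side")
im=c["frame"][170:350,220:400,::-1];cv2.imwrite("pics/ab.png",cv2.resize(im,None,fx=3,fy=3,interpolation=cv2.INTER_CUBIC))
E
```

```text
t3.42 tcp [0.4329 0.2899 0.2295] kyaw -0.217 q [  55.4    4.5  -14.9   -0.   -70.5 -157.8] F [-0.8  0.2 -0.2] M [-0.1  -0.06  0.06] w 0.998 g 0.0 tilt [ 0.001  0.    -1.   ]
[-0.01, -0.01, 0.33, 0.0, -0.01, -0.01, 0.33, 0.0, 0.0, -0.01, 0.34, 0.0, -0.01, -0.01, 0.33, 0.0, 0.0, 0.0, 0.34, 0.0, -0.01, -0.01, 0.33, 0.0, 0.0, 0.0, 0.34, 0.01]
```

View pics/ab.png

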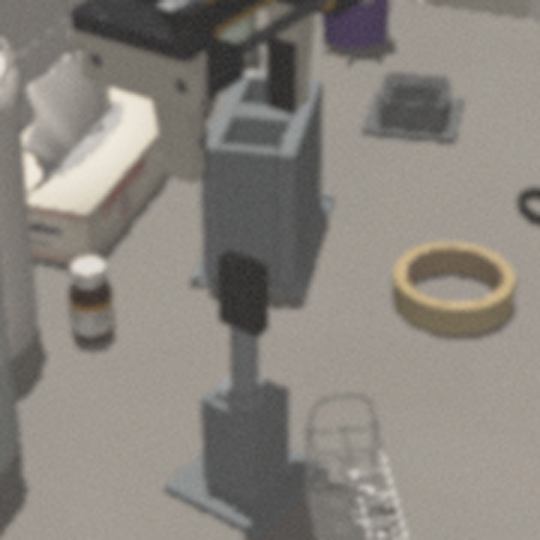

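```bash
python3 - <<'E'
from h import *
c=read_camera("side");s=state();R=s["tool_rot"];p=s["tcp_pos"]
print(proj(c,[p,p+.044*R[:,1],p-.044*R[:,1],[.434,.2875,.178]]))
im=c["frame"][170:350,220:400,::-1].copy();im=cv2.resize(im,None,fx=3,fy=3,interpolation=cv2.INTER_CUBIC)
cv2.imwrite("pics/ab2.png",im)
E
```

```text
[[299.76540089 232.77178031]
 [285.17807766 243.60519664]
 [313.31367851 222.71002123]
 [300.12041343 256.96152175]]
```

View pics/ab2.png

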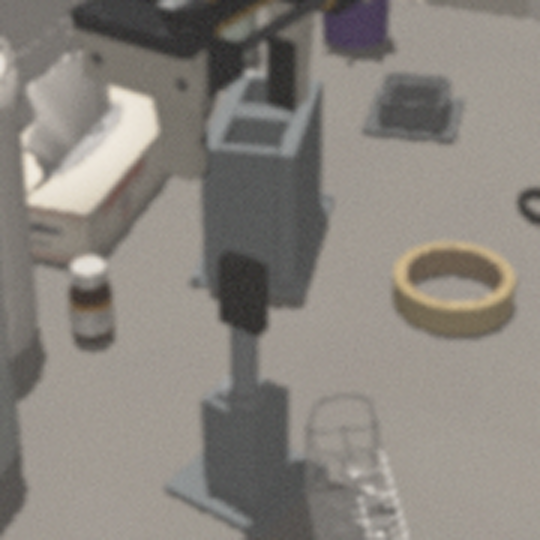

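The fingers show at about (294,204) and (314,205), behind the block, while I expected them near (285,243) and (313,223). The state and the picture disagree, so I'll check this with the top camera and by projecting other points on the path.

```bash
python3 - <<'E'
from h import *
show()
c=read_camera("side");T=read_camera("top")
for y,x in((.05,.531),(.1,.51),(.0,.55),(-.05,.54),(.29,.433)): 
  P=[[x,y,.263],[x,y+.044,.263],[x,y-.044,.263]];print(x,y,proj(c,P).round().tolist())
print(proj(T,[[.433,.29,.23]]))
S0=cv2.imread("pics/top0.png")[:,:,::-1]
cv2.imwrite("pics/t1.png",np.hstack([T["frame"][40:360,100:500,::-1],cv2.resize(c["frame"],None,fx=.625,fy=.8)[:320,:,::-1]]))
E
```

```text
t3.52 tcp [0.4338 0.2876 0.2301] kyaw -0.216 q [  55.2    4.5  -15.     0.   -70.6 -157.5] F [-0.1 -1.  -0.1] M [-0.08 -0.06 -0.  ] w 0.999 g 0.0 tilt [ 0. -0. -1.]
0.531 0.05 [[300.0, 161.0], [293.0, 169.0], [308.0, 155.0]]
0.51 0.1 [[301.0, 171.0], [292.0, 179.0], [308.0, 164.0]]
0.55 0.0 [[301.0, 153.0], [294.0, 159.0], [308.0, 146.0]]
0.54 -0.05 [[313.0, 146.0], [306.0, 152.0], [319.0, 140.0]]
0.433 0.29 [[299.0, 217.0], [289.0, 229.0], [309.0, 207.0]]
[[170.52314304 239.12545965]]
```

View pics/t1.png

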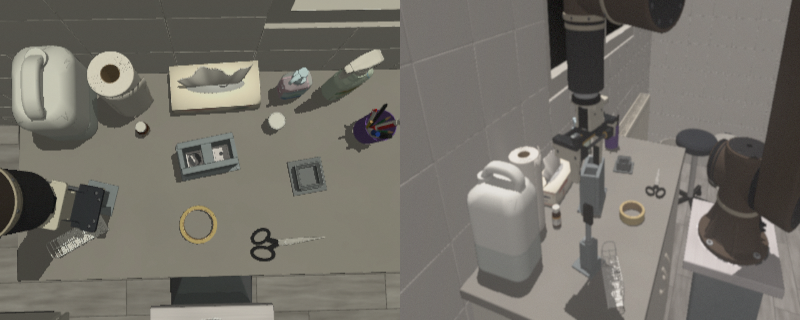

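The top view shows the gripper over the key as commanded, so the side view was only misleading perspective. I'll descend and close.

Emit:
send_rows(moves=[0,0,0.33,0,0,0,0.33,0,0,0,0.34,0,0,0,0.33,0,0,0,0.34,0,0,0,0.33,0,0,0,0.34,0,0,0,0,0])

```text
t: 4.28
tcp_pos: [0.4335, 0.2849, 0.1344]
tool_rot: [[-0.976, 0.218, -0.003], [0.218, 0.976, -0.003], [0.002, -0.003, -1.0]]
contact_force: [-0.3, -0.9, -0.7]
grip_width: 1.0
grasp_force: 0.0
```

Emit:
send_rows(moves=[0,0,0,0,0,0,0,0,0,0,0,0,0,0,0,0,0,0,0,0,0,0,0,0,0,0,0,0,0,0,0,0,0,0,0,0], gripper=-1, grip_force=40)

```text
t: 5.03
tcp_pos: [0.4342, 0.2871, 0.1366]
tool_rot: [[-0.976, 0.216, 0.0], [0.216, 0.976, 0.0], [-0.0, 0.0, -1.0]]
contact_force: [-0.7, 0.2, 0.1]
grip_width: 0.378
grasp_force: 0.0
```

```bash
python3 - <<'E'
from h import *
show();p=state()["tcp_pos"];plan((p[0],p[1],.25,None,8))
E
```

```text
t5.03 tcp [0.4342 0.2871 0.1366] kyaw -0.218 q [  55.1    8.5  -23.1   -0.   -58.4 -157.6] F [-0.7  0.2  0.1] M [-0.1  -0.01 -0.08] w 0.378 g 0.0 tilt [-0.  0. -1.]
[0.0, 0.0, -0.35, 0.0, 0.0, 0.0, -0.35, 0.0, 0.0, 0.0, -0.36, 0.0, 0.0, 0.0, -0.35, 0.0, 0.0, 0.0, -0.36, 0.0, 0.0, 0.0, -0.35, 0.0, 0.0, 0.0, -0.36, 0.0, 0.0, 0.0, -0.35, 0.0]
```

Emit:
send_rows(moves=[0,0,0,0,0,0,0,0,0,0,0,0,0,0,0,0,0,0,0,0,0,0,0,0,0,0,0,0])

```text
t: 5.62
tcp_pos: [0.4342, 0.2869, 0.1365]
tool_rot: [[-0.976, 0.216, -0.0], [0.216, 0.976, -0.0], [0.0, -0.0, -1.0]]
contact_force: [0.2, -0.7, -1.1]
grip_width: 0.152
grasp_force: 39.9
```

```bash
python3 - <<'E'
from h import *
show()
E
```

```text
t5.62 tcp [0.4342 0.2869 0.1365] kyaw -0.218 q [  55.1    8.5  -23.1   -0.   -58.4 -157.6] F [ 0.2 -0.7 -1.1] M [-0.19  0.02 -0.  ] w 0.152 g 39.9 tilt [ 0. -0. -1.]
```

Emit:
send_rows(moves=[0,0,-0.3,0,0,0,-0.4,0,0,0,-0.5,0,0,0,-0.5,0,0,0,-0.5,0,0,0,-0.5,0,0,0,-0.5,0,0,0,-0.3,0,0,0,0,0])

```text
t: 6.37
tcp_pos: [0.4352, 0.2879, 0.2793]
tool_rot: [[-0.976, 0.216, 0.003], [0.216, 0.976, 0.003], [-0.002, 0.004, -1.0]]
contact_force: [0.6, 0.3, -1.5]
grip_width: 0.148
grasp_force: 39.9
```

```bash
python3 - <<'E'
from h import *
show();plan((.528,.038,.275,.65,12))
E
```

```text
t6.37 tcp [0.4352 0.2879 0.2793] kyaw -0.218 q [  55.1    3.   -10.2    0.   -76.5 -157.6] F [ 0.6  0.3 -1.5] M [ 0.04 -0.15 -0.08] w 0.148 g 39.9 tilt [-0.002  0.004 -1.   ]
[-0.3, -0.47, 0.01, -0.6, -0.27, -0.49, 0.01, -0.6, -0.23, -0.5, 0.01, -0.6, -0.19, -0.52, 0.01, -0.6, -0.16, -0.53, 0.01, -0.6, -0.12, -0.54, 0.01, -0.6, -0.08, -0.55, 0.01, -0.61, -0.04, -0.55, 0.0, -0.6, 0.0, -0.56, 0.01, -0.61, 0.05, -0.55, 0.0, -0.6, 0.08, -0.55, 0.01, -0.61, 0.13, -0.55, 0.0, -0.6]
```

Emit:
send_rows(moves=[-0.3,-0.47,0.01,-0.6,-0.27,-0.49,0.01,-0.6,-0.23,-0.5,0.01,-0.6,-0.19,-0.52,0.01,-0.6,-0.16,-0.53,0.01,-0.6,-0.12,-0.54,0.01,-0.6,-0.08,-0.55,0.01,-0.61,-0.04,-0.55,0.0,-0.6,0.0,-0.56,0.01,-0.61,0.05,-0.55,0.0,-0.6,0.08,-0.55,0.01,-0.61,0.13,-0.55,0.0,-0.6])

```text
t: 7.37
tcp_pos: [0.5266, 0.0359, 0.2716]
tool_rot: [[-0.794, -0.608, -0.002], [-0.608, 0.794, -0.0], [0.001, 0.001, -1.0]]
contact_force: [0.6, -0.2, -1.8]
grip_width: 0.149
grasp_force: 39.9
```

Emit:
send_rows(moves=[0,0,0,0,0,0,0,0,0,0,0,0])

```text
t: 7.62
tcp_pos: [0.5265, 0.0369, 0.272]
tool_rot: [[-0.797, -0.604, -0.001], [-0.604, 0.797, -0.0], [0.001, 0.001, -1.0]]
contact_force: [-0.4, -0.2, -0.9]
grip_width: 0.148
grasp_force: 39.9
```

```bash
python3 - <<'E'
from h import *
show();s=state();p=s["tcp_pos"];R=s["tool_rot"]
c=read_camera("side");x0,y0,k=275,95,6
fr=np.mean([c["frame"].astype(float)]+[read_camera("side")["frame"].astype(float) for _ in range(3)],axis=0).astype(np.uint8)
im=cv2.resize(fr[y0:y0+100,x0:x0+90,::-1],None,fx=k,fy=k,interpolation=cv2.INTER_CUBIC)
im=cv2.convertScaleAbs(im,alpha=1.4,beta=0)
# model silhouette of key: centre axis and radii
def pt(z): return np.r_[p[:2],p[2]-.1235+z]
e=np.array([-c["R"][0,0],-c["R"][0,1],0]);e/=np.linalg.norm(e)
for z1,z2,r in((.006,.014,.003),(.014,.045,.012),(.045,.062,.0115),(.062,.067,.017),(.067,.117,.009)):
    q=(proj(c,[pt(z1)+e*r,pt(z2)+e*r,pt(z2)-e*r,pt(z1)-e*r])-[x0,y0]+.5)*k
    cv2.polylines(im,[q.astype(int)],True,(0,0,255),1)
q=(proj(c,[pt(0)+.012*R[:,0],pt(0)-.012*R[:,0]])-[x0,y0]+.5)*k;cv2.polylines(im,[q.astype(int)],False,(0,255,0),1)
cv2.imwrite("pics/kw.png",im)
E
```

```text
t7.62 tcp [0.5265 0.0369 0.272 ] kyaw 0.648 q [ 25.3   4.1 -10.   -0.  -76.  -78.2] F [-0.4 -0.2 -0.9] M [ 0.01  0.06 -0.02] w 0.148 g 39.9 tilt [ 0.001  0.001 -1.   ]
```

View pics/kw.png

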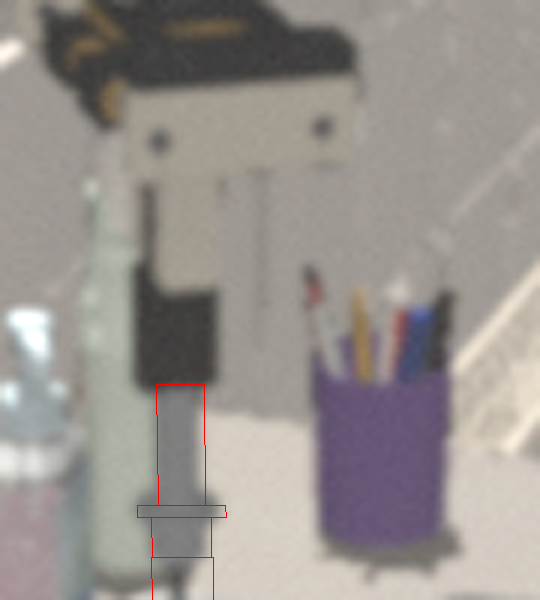

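The key hangs upright, and the visible collar (140..212 against the model's 137..226) puts its axis about 1.5 mm along +key-x from the TCP. That is right over the well, so I'll go down.

Emit:
send_rows(moves=[0,0,0.2,0,0,0,0.3,0,0,0,0.3,0,0,0,0.3,0,0,0,0.3,0,0,0,0.3,0,0,0,0.3,0,0,0,0.2,0,0,0,0.1,0,0,0,0,0])

```text
t: 8.65
tcp_pos: [0.5263, 0.0369, 0.1799]
tool_rot: [[-0.796, -0.605, -0.002], [-0.605, 0.796, -0.001], [0.002, 0.001, -1.0]]
contact_force: [-1.4, 0.1, -1.5]
grip_width: 0.15
grasp_force: 39.9
```

```bash
python3 - <<'E'
from h import *
show();plan((.527,.0371,.1595,.65,9))
E
```

```text
t8.65 tcp [0.5263 0.0369 0.1799] kyaw 0.650 q [ 25.3   7.1 -18.6  -0.  -64.4 -78.1] F [-1.4  0.1 -1.5] M [0.05 0.08 0.02] w 0.150 g 39.9 tilt [ 0.002  0.001 -1.   ]
[0.0, 0.0, 0.06, 0.0, 0.0, 0.0, 0.06, 0.0, 0.0, 0.0, 0.06, 0.0, 0.0, 0.0, 0.06, 0.0, 0.0, 0.0, 0.05, 0.0, 0.0, 0.0, 0.06, 0.0, -0.01, 0.0, 0.05, 0.0, 0.0, 0.0, 0.06, 0.0, -0.01, -0.01, 0.05, 0.0]
```

Emit:
send_rows(moves=[-0.01,0,0.06,0,0,0,0.06,0,0,0,0.06,0,0,0,0.06,0,0,0,0.06,0,0,0,0.06,0,0,0,0.06,0,0,0,0.05,0,0,0,0.05,0,0,0,0,0])

```text
t: 9.48
tcp_pos: [0.5276, 0.0372, 0.1603]
tool_rot: [[-0.796, -0.605, 0.001], [-0.605, 0.796, -0.0], [-0.0, -0.0, -1.0]]
contact_force: [0.3, -0.3, 3.6]
grip_width: 0.149
grasp_force: 39.9
```

```bash
python3 - <<'E'
from h import *
show()
E
```

```text
t9.48 tcp [0.5276 0.0372 0.1603] kyaw 0.650 q [ 25.3   8.1 -20.2   0.  -61.7 -78.1] F [ 0.3 -0.3  3.6] M [ 0.09  0.11 -0.03] w 0.149 g 39.9 tilt [-0. -0. -1.]
```

Contact with the plate, at about 5 N. I'll start a gentle angular search.

Emit:
send_rows(moves=[0,0,0,-0.25,0,0,0,-0.25,0,0,0,-0.25,0,0,0,0])

```text
t: 9.82
tcp_pos: [0.5277, 0.0372, 0.1607]
tool_rot: [[-0.738, -0.675, 0.001], [-0.675, 0.738, 0.0], [-0.001, -0.001, -1.0]]
contact_force: [0.7, 0.1, 3.5]
grip_width: 0.15
grasp_force: 39.9
```

```bash
python3 - <<'E'
from h import *
show()
E
```

```text
t9.82 tcp [0.5277 0.0372 0.1607] kyaw 0.741 q [ 25.3   8.  -20.2   0.  -61.7 -72.9] F [0.7 0.1 3.5] M [0.09 0.17 0.06] w 0.150 g 39.9 tilt [-0.001 -0.001 -1.   ]
```

Emit:
send_rows(moves=[0,0,0,0.25,0,0,0,0.25,0,0,0,0.25,0,0,0,0.25,0,0,0,0.25,0,0,0,0])

```text
t: 10.32
tcp_pos: [0.5276, 0.0372, 0.1605]
tool_rot: [[-0.832, -0.554, 0.001], [-0.554, 0.832, 0.0], [-0.001, -0.0, -1.0]]
contact_force: [-0.8, -0.1, 2.7]
grip_width: 0.15
grasp_force: 39.9
```

Emit:
send_rows(moves=[0,0,0,0.25,0,0,0,0.25,0,0,0,0.25,0,0,0,0])

```text
t: 10.65
tcp_pos: [0.5275, 0.0372, 0.1605]
tool_rot: [[-0.878, -0.478, 0.001], [-0.478, 0.878, 0.0], [-0.001, -0.0, -1.0]]
contact_force: [0.5, 0.4, 3.9]
grip_width: 0.149
grasp_force: 39.9
```

```bash
python3 - <<'E'
from h import *
show()
E
```

```text
t10.65 tcp [0.5275 0.0372 0.1605] kyaw 0.499 q [ 25.3   8.  -20.2   0.  -61.7 -86.7] F [0.5 0.4 3.9] M [ 0.14  0.06 -0.07] w 0.149 g 39.9 tilt [-0.001 -0.    -1.   ]
```

Emit:
send_rows(moves=[0,0,0,0.25,0,0,0,0.25,0,0,0,0.25,0,0,0,0.25,0,0,0,0.25,0,0,0,0])

```text
t: 11.15
tcp_pos: [0.5275, 0.0372, 0.1603]
tool_rot: [[-0.94, -0.342, 0.001], [-0.342, 0.94, 0.0], [-0.001, 0.0, -1.0]]
contact_force: [-0.3, 0.5, 2.4]
grip_width: 0.148
grasp_force: 39.9
```

```bash
python3 - <<'E'
from h import *
show();p=state()["tcp_pos"]
# where the slot streak lies if on the plate face z=.040 (block.png pixels, k=10, origin 272,168)
c=read_camera("top")
def ray(u,v,z):
    d=c["R"].T@np.linalg.inv(c["mtx"])@[u,v,1];C=-c["R"].T@c["t"];return (C+d*(z-C[2])/d[2])[:2].round(4)
for u,v in((185,275),(232,340),(262,365),(175,285),(200,265),(218,350),(240,330)): print((u,v),ray((u+.5)/10-.5+272,(v+.5)/10-.5+168,.04),ray((u+.5)/10-.5+272,(v+.5)/10-.5+168,.021))
E
```

```text
t11.15 tcp [0.5275 0.0372 0.1603] kyaw 0.349 q [ 25.3   8.1 -20.2   0.  -61.7 -95.3] F [-0.3  0.5  2.4] M [0.24 0.03 0.05] w 0.148 g 39.9 tilt [-0.001  0.    -1.   ]
(185, 275) [0.5369 0.0481] [0.5386 0.0489]
(232, 340) [0.52   0.0364] [0.5215 0.037 ]
(262, 365) [0.5135 0.0289] [0.5148 0.0294]
(175, 285) [0.5344 0.0507] [0.5361 0.0516]
(200, 265) [0.5394 0.0443] [0.5412 0.045 ]
(218, 350) [0.5176 0.04  ] [0.5189 0.0407]
(240, 330) [0.5226 0.0344] [0.524  0.0349]
```

Emit:
send_rows(moves=[0,0,0,-0.6,0,0,0,-0.6,0,0,0,-0.6,0,0,0,-0.5,0,0,0,0,0,0.02,0,0,0,0.02,0,0,0,0.02,0,0,0,0,0,0])

```text
t: 11.95
tcp_pos: [0.5259, 0.0391, 0.1602]
tool_rot: [[-0.811, -0.585, 0.0], [-0.585, 0.811, -0.0], [-0.0, -0.0, -1.0]]
contact_force: [0.5, -0.4, 2.5]
grip_width: 0.148
grasp_force: 40.1
```

Emit:
send_rows(moves=[0,0.02,0,0,0,0.02,0,0,0,0,0,0])

```text
t: 12.2
tcp_pos: [0.525, 0.0404, 0.1602]
tool_rot: [[-0.811, -0.586, 0.0], [-0.586, 0.811, -0.0], [-0.0, -0.0, -1.0]]
contact_force: [1.0, -0.7, 3.4]
grip_width: 0.151
grasp_force: 40.3
```

Emit:
send_rows(moves=[0,-0.03,0,0,0,-0.03,0,0,0,-0.03,0,0,0,-0.02,0,0,0,-0.02,0,0,0,0,0,0])

```text
t: 12.7
tcp_pos: [0.5279, 0.0361, 0.1601]
tool_rot: [[-0.811, -0.585, -0.0], [-0.585, 0.811, 0.0], [0.0, 0.0, -1.0]]
contact_force: [-0.6, 1.2, 3.2]
grip_width: 0.148
grasp_force: 39.9
```

Emit:
send_rows(moves=[0,-0.02,0,0,0,-0.02,0,0,0,0,0,0])

```text
t: 12.95
tcp_pos: [0.5289, 0.0349, 0.1601]
tool_rot: [[-0.811, -0.586, -0.0], [-0.586, 0.811, 0.0], [0.0, 0.0, -1.0]]
contact_force: [0.5, 1.0, 3.5]
grip_width: 0.151
grasp_force: 39.9
```

Emit:
send_rows(moves=[0,-0.02,0,0,0,-0.02,0,0,0,0,0,0])

```text
t: 13.2
tcp_pos: [0.5298, 0.0336, 0.1601]
tool_rot: [[-0.811, -0.586, -0.0], [-0.586, 0.811, 0.0], [0.0, 0.0, -1.0]]
contact_force: [-1.2, 0.9, 3.0]
grip_width: 0.147
grasp_force: 40.0
```

Feeling alone hasn't found it. Before searching blindly, I'll fit the slot (angle, centre, light direction) to the first top image with a small render model.

```bash
cat > fit.py <<'E'
from h import *
from scipy.optimize import differential_evolution
c=read_camera("top");I=cv2.imread("pics/top0.png").astype(float).mean(2)
C=-c["R"].T@c["t"];Ki=np.linalg.inv(c["mtx"]);u0,v0,w,h,k=280,184,26,28,6
g=np.stack(np.meshgrid(u0-.5+(np.arange(w*k)+.5)/k,v0-.5+(np.arange(h*k)+.5)/k),-1).reshape(-1,2)
D=np.c_[g,np.ones(len(g))]@Ki.T@c["R"]
at=lambda z:(C+D*((z-C[2])/D[:,2])[:,None])[:,:2]
def loc(p,x,y,a): d=p-[x,y];return np.c_[d[:,0]*np.cos(a)+d[:,1]*np.sin(a),-d[:,0]*np.sin(a)+d[:,1]*np.cos(a)]
def sq(p,x,y,a,hx,hy): q=loc(p,x,y,a);return (abs(q[:,0])<hx)&(abs(q[:,1])<hy)
def model(v):
    bx,by,cx,cy,ang,tx,ty=v;al=.205;px,py=bx+cx,by+cy
    T=at(.04);F=at(.021);L=lambda P,dz:P-np.array([tx,ty])*dz # back along light: up by dz
    mouth=lambda P,z:sq(L(P,.125-z),bx,by,al,.023,.023)
    vis=sq(at(.125),bx,by,al,.023,.023)
    car=sq(T,px,py,al,.0205,.0205)&vis;plate=(np.hypot(*(T-[px,py]).T)<.0165)&car
    S=lambda P:sq(P,px,py,ang,.014,.0045)
    slot=S(T)&plate;lit=mouth(T,.04)
    fl=slot&S(at(.035))&S(L(F,.014))&S(L(F,.019))&mouth(F,.021)
    m=[car&~plate&lit,car&~plate&~lit,plate&~slot&lit,plate&~slot&~lit,fl,slot&~fl,vis&~car]
    B=[cv2.GaussianBlur(cv2.resize(q.reshape(h*k,w*k).astype(np.float32),(w,h),interpolation=cv2.INTER_AREA),(0,0),.5) for q in m]
    return np.stack(B,-1)
W=cv2.erode(cv2.resize(sq(at(.125),.528,.038,.205,.022,.022).reshape(h*k,w*k).astype(np.float32),(w,h),interpolation=cv2.INTER_AREA),None)>.9
Y=I[v0:v0+h,u0:u0+w]
def cost(v,full=False):
    A=model(v)[W];co,*_=np.linalg.lstsq(A,Y[W],rcond=None);r=A@co-Y[W]
    return (np.sqrt((r**2).mean()),co.round()) if full else (np.abs(r)).mean()
if __name__=="__main__":
  for seed in(1,2):
    r=differential_evolution(cost,[(.525,.531),(.035,.041),(-.0025,.0025),(-.0025,.0025),(-.5,.91),(-.6,.1),(.05,.4)],seed=seed,maxiter=60,popsize=10,tol=1e-4)
    print(r.x.round(4),"centre",(r.x[:2]+r.x[2:4]).round(4),r.fun,cost(r.x,True))
E
python3 fit.py
```

```text
[ 0.5256  0.0368  0.0014  0.0012  0.5909 -0.14    0.2112] centre [0.527 0.038] 6.3299088858519035 (np.float64(11.165951806259377), array([171.,  90.,  68.,  40., 198.,  98.,  49.]))
[ 0.5254  0.0367  0.0016  0.0013  0.5904 -0.1376  0.214 ] centre [0.5269 0.0379] 6.302349900917276 (np.float64(11.076810005012945), array([171.,  90.,  68.,  40., 199.,  98.,  49.]))
```

The fit gives angle 0.59 and centre (0.527, 0.038), with the light direction consistent. I'll shift about 1.6 mm along the slot and rescan across it.

Emit:
send_rows(moves=[0.02,0.02,0,0.15,0.02,0.02,0,0.15,0,0.02,0,0,0,0,0,0])

```text
t: 13.58
tcp_pos: [0.5272, 0.0347, 0.1603]
tool_rot: [[-0.831, -0.556, 0.0], [-0.556, 0.831, 0.0], [-0.0, -0.0, -1.0]]
contact_force: [0.5, 0.6, 2.8]
grip_width: 0.151
grasp_force: 39.9
```

Emit:
send_rows(moves=[0,0.02,0,0,0,0.02,0,0,0,0,0,0])

```text
t: 13.83
tcp_pos: [0.5264, 0.036, 0.1602]
tool_rot: [[-0.831, -0.556, 0.0], [-0.556, 0.831, -0.0], [-0.0, -0.0, -1.0]]
contact_force: [0.3, 0.2, 2.6]
grip_width: 0.151
grasp_force: 40.0
```

Emit:
send_rows(moves=[0,0.02,0,0,0,0.02,0,0,0,0,0,0])

```text
t: 14.08
tcp_pos: [0.5255, 0.0373, 0.1602]
tool_rot: [[-0.831, -0.556, 0.0], [-0.556, 0.831, -0.0], [-0.0, -0.0, -1.0]]
contact_force: [-0.1, 0.2, 3.1]
grip_width: 0.149
grasp_force: 40.0
```

Emit:
send_rows(moves=[0,0.02,0,0,0,0.02,0,0,0,0,0,0])

```text
t: 14.33
tcp_pos: [0.5246, 0.0386, 0.1602]
tool_rot: [[-0.831, -0.556, 0.0], [-0.556, 0.831, -0.0], [-0.0, -0.0, -1.0]]
contact_force: [1.0, -0.8, 2.7]
grip_width: 0.146
grasp_force: 40.2
```

Emit:
send_rows(moves=[0.02,0,0,0,0.02,-0.02,0,0,0,-0.02,0,0,0,0,0,0])

```text
t: 14.67
tcp_pos: [0.5242, 0.0364, 0.1602]
tool_rot: [[-0.831, -0.556, 0.0], [-0.556, 0.831, 0.0], [-0.0, 0.0, -1.0]]
contact_force: [0.3, 0.6, 2.9]
grip_width: 0.151
grasp_force: 40.0
```

Emit:
send_rows(moves=[0,-0.02,0,0,0,-0.02,0,0,0,0,0,0])

```text
t: 14.92
tcp_pos: [0.525, 0.035, 0.1601]
tool_rot: [[-0.831, -0.556, -0.0], [-0.556, 0.831, 0.0], [-0.0, 0.0, -1.0]]
contact_force: [0.8, 0.5, 3.2]
grip_width: 0.147
grasp_force: 40.0
```

Emit:
send_rows(moves=[0,-0.02,0,0,0,-0.02,0,0,0,0,0,0])

```text
t: 15.17
tcp_pos: [0.5258, 0.0337, 0.1601]
tool_rot: [[-0.831, -0.556, -0.0], [-0.556, 0.831, 0.0], [0.0, 0.0, -1.0]]
contact_force: [0.5, 0.5, 2.7]
grip_width: 0.153
grasp_force: 39.9
```

```bash
python3 - <<'E'
from h import *
show()
c=[read_camera("side") for _ in range(4)]
fr=np.mean([q["frame"].astype(float) for q in c],axis=0).astype(np.uint8);c=c[0]
s=state();p=s["tcp_pos"];R=s["tool_rot"];x0,y0,k=275,120,7
im=cv2.convertScaleAbs(cv2.resize(fr[y0:y0+85,x0:x0+70,::-1],None,fx=k,fy=k,interpolation=cv2.INTER_CUBIC),alpha=1.6)
def dr(P,col,cl=True): cv2.polylines(im,[((proj(c,P)-[x0,y0]+.5)*k).astype(int)],cl,col,1)
e=np.array([-c["R"][0,0],-c["R"][0,1],0]);e/=np.linalg.norm(e)
# TCP model of grip & sleeve with key tip-frame at p-.1235
for z1,z2,r in((.067,.117,.009),):
    o=lambda z:np.r_[p[:2],p[2]-.1235+z]
    dr([o(z1)+e*r,o(z2)+e*r,o(z2)-e*r,o(z1)-e*r],(0,0,255))
b=[.5347,.0037,.205];dr(box(*b,.038,.068,.125),(0,255,0))
for d in(.035,-.035): dr(box(b[0]-np.sin(b[2])*d,b[1]+np.cos(b[2])*d,b[2],.023,.023,.125),(255,0,0))
cv2.imwrite("pics/last.png",im)
E
```

```text
t15.17 tcp [0.5258 0.0337 0.1601] kyaw 0.590 q [ 25.    7.9 -20.4  -0.  -61.7 -81.2] F [0.5 0.5 2.7] M [ 0.52 -0.22  0.04] w 0.153 g 39.9 tilt [ 0.  0. -1.]
```

View pics/last.png

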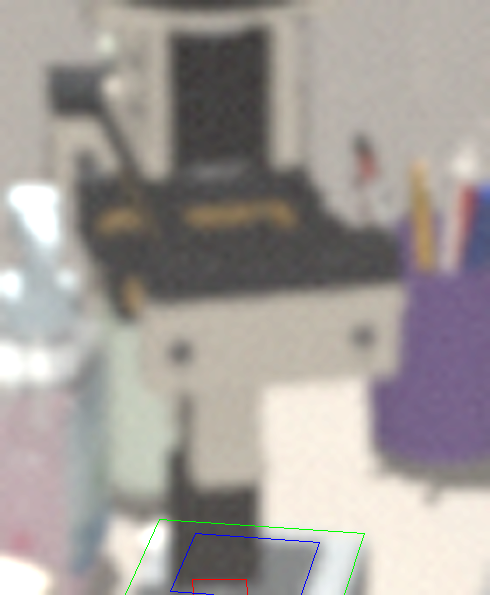

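The last picture only reveals the finger (centre about 213 px against the model's 219), so the TCP and camera agree to about 2 mm. I'll check how sharply the image fit fixes the angle.

```bash
python3 - <<'E'
from fit import *
for a in(.4,.45,.5,.55,.6,.65,.7,.75,.8):
    f=lambda v:cost([v[0],v[1],v[2],v[3],a,v[4],v[5]])
    r=differential_evolution(f,[(.525,.531),(.035,.041),(-.0025,.0025),(-.0025,.0025),(-.4,.0),(.15,.3)],seed=1,maxiter=18,popsize=7,polish=False)
    print(a,round(r.fun,2),(r.x[:2]+r.x[2:4]).round(4),r.x[4:].round(2))
E
```

```text
0.4 8.45 [0.5267 0.0378] [-0.18  0.22]
0.45 7.55 [0.5271 0.0379] [-0.16  0.23]
0.5 7.02 [0.5267 0.038 ] [-0.15  0.21]
0.55 6.7 [0.527  0.0379] [-0.18  0.2 ]
0.6 6.48 [0.5271 0.0381] [-0.14  0.19]
0.65 6.74 [0.5271 0.038 ] [-0.15  0.2 ]
0.7 7.36 [0.5271 0.0378] [-0.15  0.19]
0.75 7.92 [0.5269 0.0379] [-0.14  0.17]
0.8 8.38 [0.5271 0.0379] [-0.14  0.18]
```

Emit:
send_rows(moves=[-0.04,-0.02,0,0,-0.04,0,0,0,-0.05,0,0,0,0,0.02,0,0,0,0.02,0,0,0,0,0,0])

```text
t: 15.92
tcp_pos: [0.5295, 0.0372, 0.16]
tool_rot: [[-0.831, -0.556, -0.0], [-0.556, 0.831, -0.0], [0.001, 0.0, -1.0]]
contact_force: [0.0, -0.7, 2.9]
grip_width: 0.15
grasp_force: 39.9
```

Emit:
send_rows(moves=[0,0.02,0,0,0,0.02,0,0,0,0,0,0])

```text
t: 16.17
tcp_pos: [0.5287, 0.0386, 0.1602]
tool_rot: [[-0.831, -0.556, 0.0], [-0.556, 0.831, -0.0], [0.0, -0.0, -1.0]]
contact_force: [-0.2, 0.2, 2.7]
grip_width: 0.151
grasp_force: 40.0
```

Emit:
send_rows(moves=[0,0.02,0,0,0,0.02,0,0,0,0,0,0])

```text
t: 16.42
tcp_pos: [0.528, 0.0399, 0.1602]
tool_rot: [[-0.831, -0.556, 0.0], [-0.556, 0.831, -0.0], [-0.0, -0.0, -1.0]]
contact_force: [0.5, -0.9, 3.9]
grip_width: 0.152
grasp_force: 40.1
```

Emit:
send_rows(moves=[0,0.02,0,0,0,0.02,0,0,0,0,0,0])

```text
t: 16.67
tcp_pos: [0.5271, 0.0413, 0.1602]
tool_rot: [[-0.831, -0.556, 0.0], [-0.556, 0.831, -0.0], [-0.0, -0.0, -1.0]]
contact_force: [-0.2, -1.4, 2.0]
grip_width: 0.151
grasp_force: 40.3
```

Emit:
send_rows(moves=[0.03,0,0,-0.4,0.03,0,0,-0.4,0,-0.02,0,0,0,-0.02,0,0,0,0,0,0])

```text
t: 17.08
tcp_pos: [0.5263, 0.0387, 0.1602]
tool_rot: [[-0.775, -0.632, 0.0], [-0.632, 0.775, 0.0], [-0.0, 0.0, -1.0]]
contact_force: [-0.0, -0.1, 2.8]
grip_width: 0.151
grasp_force: 40.0
```

Emit:
send_rows(moves=[0,-0.02,0,0,0,-0.02,0,0,0,0,0,0])

```text
t: 17.33
tcp_pos: [0.5271, 0.0374, 0.1601]
tool_rot: [[-0.774, -0.633, -0.0], [-0.633, 0.774, 0.0], [0.0, 0.0, -1.0]]
contact_force: [0.8, 0.5, 2.9]
grip_width: 0.152
grasp_force: 40.0
```

Emit:
send_rows(moves=[0,-0.02,0,0,0,-0.02,0,0,0,0,0,0])

```text
t: 17.58
tcp_pos: [0.5281, 0.0362, 0.1601]
tool_rot: [[-0.774, -0.633, -0.0], [-0.633, 0.774, 0.0], [0.0, 0.0, -1.0]]
contact_force: [-0.1, 0.3, 3.1]
grip_width: 0.148
grasp_force: 39.9
```

Emit:
send_rows(moves=[0,-0.02,0,0,0,-0.02,0,0,0,0,0,0])

```text
t: 17.83
tcp_pos: [0.5291, 0.035, 0.1601]
tool_rot: [[-0.774, -0.633, -0.0], [-0.633, 0.774, 0.0], [0.0, 0.0, -1.0]]
contact_force: [-0.6, 0.8, 3.3]
grip_width: 0.15
grasp_force: 39.9
```

Emit:
send_rows(moves=[0,0,0,0.8,0,0,0,0.8,0,0.02,0,0,0,0.02,0,0,0,0,0,0])

```text
t: 18.25
tcp_pos: [0.5284, 0.0364, 0.1602]
tool_rot: [[-0.879, -0.477, 0.0], [-0.477, 0.879, -0.0], [-0.0, -0.0, -1.0]]
contact_force: [0.3, 0.1, 2.3]
grip_width: 0.151
grasp_force: 39.9
```

Emit:
send_rows(moves=[0,0.02,0,0,0,0.02,0,0,0,0,0,0])

```text
t: 18.5
tcp_pos: [0.5277, 0.0378, 0.1602]
tool_rot: [[-0.88, -0.475, 0.0], [-0.475, 0.88, -0.0], [-0.0, -0.0, -1.0]]
contact_force: [-0.1, 0.4, 2.1]
grip_width: 0.151
grasp_force: 40.0
```

Emit:
send_rows(moves=[0,0.02,0,0,0,0.02,0,0,0,0,0,0])

```text
t: 18.75
tcp_pos: [0.5269, 0.0392, 0.1602]
tool_rot: [[-0.881, -0.474, 0.0], [-0.474, 0.881, -0.0], [-0.0, -0.0, -1.0]]
contact_force: [0.1, -0.7, 2.9]
grip_width: 0.153
grasp_force: 40.1
```

No capture anywhere. The loose cartridge may be dragging along under the bar. I'll lift out, move aside, and refit its position from the top camera.

Emit:
send_rows(moves=[0,0,-0.2,0,0,0,-0.4,0,0,0,-0.6,0,0,0,-0.7,0,0,0,-0.6,0,0,0,-0.4,0,0.25,0.8,0,0,0.25,0.8,0,0,0.25,0.8,0,0,0.25,0.8,0,0,0.25,0.8,0,0,0.25,0.8,0,0])

```text
t: 19.75
tcp_pos: [0.3812, 0.1802, 0.276]
tool_rot: [[-0.881, -0.473, -0.001], [-0.473, 0.881, -0.0], [0.001, 0.0, -1.0]]
contact_force: [0.5, 0.7, -1.8]
grip_width: 0.15
grasp_force: 39.9
```

```bash
cat > fit2.py <<'E'
import fit
from fit import *
show()
cs=[read_camera("top")["frame"].astype(float) for _ in range(4)]
A=np.mean(cs,axis=0)[:,:,::-1];cv2.imwrite("pics/topavg.png",A)
def run(I,lab):
    fit.Y=I[v0:v0+h,u0:u0+w]
    f=lambda v:cost([.5276+v[5],.0380+v[6],v[0],v[1],v[2],v[3],v[4]])
    r=differential_evolution(f,[(-.004,.004),(-.004,.004),(.3,.8),(-.3,0),(.12,.3),(-.002,.002),(-.002,.002)],seed=3,maxiter=40,popsize=8)
    print(lab,r.x.round(4),"centre",(r.x[:2]+r.x[5:7]+[.5276,.0380]).round(4),round(r.fun,2))
run(cv2.imread("pics/top0.png").astype(float).mean(2),"before");run(A.mean(2),"now")
E
python3 fit2.py
```

```text
t19.80 tcp [0.3784 0.1833 0.2762] kyaw 0.495 q [  52.8   -7.4  -20.4   -0.2  -76.9 -114.4] F [-3.8  0.6 -3.4] M [ 0.13  0.67 -0.04] w 0.152 g 39.9 tilt [ 0.     0.003 -1.   ]
before [-1.000e-04 -9.000e-04  5.972e-01 -1.568e-01  1.924e-01 -5.000e-04
  8.000e-04] centre [0.5269 0.0379] 6.43
now [-1.000e-04 -9.000e-04  5.972e-01 -1.568e-01  1.924e-01 -5.000e-04
  8.000e-04] centre [0.5269 0.0379] 6.43[ WARN:0@5.165] global loadsave.cpp:1063 imwrite_ Unsupported depth image for selected encoder is fallbacked to CV_8U.
```

```bash
sed -i 's/^import fit$/import fit as M_/; s/    fit.Y=/    M_.Y=/; s/^cs=.*//; s/^A=.*/A=cv2.imread("pics\/topavg.png").astype(float)/' fit2.py; sed -i 's/^run(cv2.*/run(A.mean(2),"now")/' fit2.py; python3 fit2.py; python3 - <<'E'
import cv2,numpy as np
a=cv2.imread('pics/top0.png').mean(2);b=cv2.imread('pics/topavg.png').mean(2)
print(a[190:208,282:302].astype(int));print(b[190:208,282:302].astype(int))
E
```

```text
t20.05 tcp [0.3831 0.1795 0.2761] kyaw 0.494 q [  52.    -7.1  -20.2   -0.   -76.9 -113.8] F [-0.2  0.1 -1.7] M [-0.03 -0.01  0.01] w 0.152 g 39.9 tilt [ 0.001 -0.    -1.   ]
now [-7.000e-04 -3.000e-04  5.915e-01 -1.621e-01  1.973e-01  0.000e+00
  3.000e-04] centre [0.5269 0.0379] 6.74
[[ 60  50  48  48  48  49  50  49  49  49  49  48  54  57  62  70  67  75
   83  78]
 [ 64  49  49  49  52  48  45  53  56  62  69  68  78  79  81  84  82  84
   98  61]
 [ 80  51  47  56  64  70  70  76  82  82  83  80  82  85  80  78  77  75
   96  70]
 [ 95  57  51  70  80  87  86  88  88  83  71  61  56  46  53  70  83  93
   94  82]
 [ 98  64  55  73 135  84  77  76  68  71  85  71  70  44  39  38  56  86
   91  92]
 [113  65  54  65 185 113 118  88 105 125  98  83  76  44  39  39  40  71
   88  95]
 [122  76  59  59 177 145 141  83 126 176 139  99  87  50  41  41  41  48
   73  98]
 [124  88  61  62 164 160 116  77  72 157 180 107  93  75  44  41  38  40
   47  89]
 [124  96  62  57 133 176  91  72  71 107 159 138 100  94  58  41  40  40
   45  85]
 [124 102  64  55  91 185  90  71  71  72 106 17
[... 1548 characters left out ...]
  43  42
   51  92]
 [132 122  72  58  69 195  95  74  75  75  75 168 192 116 101  85  48  42
   40  80]
 [132 132  79  64  61 190 117  80  75  75  75 115 171 111 100 100  60  43
   52  81]
 [131 131  92  65  64 178 158  97  76  75  75  75 113  99  99 100  73  51
   79  89]
 [130 130 100  67  61 144 185 108  81  75  75  75  76  86 100  92  69  68
   98 100]
 [131 130 107  68  62  97 194 120  94  84  74  75  75  86  93  71  63  82
  102 107]
 [131 131 122  72  63  67 193 140 104  97  86  75  78  97  94  95  97 107
  118 124]
 [131 131 132  78  63  62 169 128 122 104 107  95 102 108 119 129 129 133
  135 135]
 [132 120 119  83  75  86 114  94 139 119 121 123 130 133 134 134 135 135
  134 134]]
```

The cartridge has not moved at all, and the pixel values confirm the slot at 0.59. So the error is in the key relative to the camera frame. I'll measure the hanging key numerically in the side view.

```bash
python3 - <<'E'
from h import *
fs=[read_camera("side") for _ in range(6)];c=fs[0];G=np.mean([f["frame"].astype(float).mean(2) for f in fs],axis=0)
cv2.imwrite("pics/sideavg.png",G.astype(np.uint8));np.save("sideavg.npy",G)
s=state();p=s["tcp_pos"];R=s["tool_rot"];print(p,kyaw(R))
o=lambda z:np.r_[p[:2],p[2]-.1235+z]
for z in(.165,.117,.09,.067,.062,.05,.03,.014,.006,0): print(z,proj(c,[o(z)])[0].round(2))
print(proj(c,[o(.003)+.012*np.r_[np.cos(.494),np.sin(.494),0],o(.003)-.012*np.r_[np.cos(.494),np.sin(.494),0]]))
q=proj(c,[o(.055)])[0];u,v=int(round(q[0])),int(round(q[1]))
print("cols",u-14,"..");
for r in range(v-30,v+38,1): print(r,G[r,u-14:u+15].astype(int))
E
```

```text
[0.38341848 0.17919335 0.27594278] 0.4919829924262715
0.165 [346.26 169.79]
0.117 [345.57 192.86]
0.09 [345.19 205.36]
0.067 [344.88 215.76]
0.062 [344.81 217.99]
0.05 [344.66 223.3 ]
0.03 [344.39 232.02]
0.014 [344.19 238.88]
0.006 [344.09 242.27]
0 [344.01 244.79]
[[338.19550199 243.9368002 ]
 [349.88515793 243.12502479]]
cols 331 ..
191 [148 147 147 143 130 101  73  53  46  47  48  49  47  48  48  47  48  48
  51  47  48  55  81 115 138 146 146 146 146]
192 [147 146 147 145 136 117  91  61  48  47  49  47  47  49  48  49  50  48
  49  49  49  59  85 115 139 147 146 145 146]
193 [148 148 147 146 144 133 110  78  57  51  49  51  52  53  54  55  55  55
  54  51  54  66  88 117 135 140 143 142 143]
194 [148 148 147 146 147 140 125 101  84  74  65  64  64  66  67  70  72  71
  70  69  71  79  92 110 119 127 131 131 135]
195 [147 147 146 148 148 145 139 128 119 106  90  80  82  84  83  85  84  85
  84  85  92  92  99 103 109 111 114 116 116]
196 [147 147 147 147 147 148 146 143 137 122 100  91  88  91  90  91  92  89
  91  97 102 103 102 103 105 107 109 106 107]
197 [146 147 147 148 147
[... 6901 characters left out ...]
149 149 148 147 149 149 147 148 149 147
 147 148 148 148 148 149 153 157 161 163 161]
254 [148 149 149 147 148 149 149 148 147 148 147 148 147 148 148 149 148 147
 149 148 147 149 150 155 160 165 165 159 146]
255 [148 147 147 147 148 149 148 148 147 147 147 147 147 148 148 148 148 148
 149 149 148 150 155 161 165 165 158 142 123]
256 [148 148 148 147 147 147 148 147 147 148 148 147 148 148 148 148 147 148
 147 147 150 155 162 166 165 156 139 118 100]
257 [147 147 148 148 148 147 148 147 148 146 146 148 149 146 147 148 148 146
 146 149 152 161 167 169 159 140 117  98  90]
258 [147 147 148 148 147 148 148 147 148 147 148 149 147 148 147 147 147 148
 146 150 156 164 168 168 152 122  99  89  88]
```

```bash
python3 - <<'E'
from h import *
c=read_camera("side");G=np.load("sideavg.npy")
b=[.5347,.0037,.205]
for z in(.1,.06):
    P=box(*b,.038,.068,z);q=proj(c,P);print(z,q.round(2).tolist())
    for j,n in((0,"++"),(2,"--"),(3,"-+")):
        u,v=int(round(q[j][0])),int(round(q[j][1]))
        for r in(v-1,v,v+1): print(n,r,"from",u-6,G[r,u-6:u+7].astype(int))
P=box(*b,.038,.068,.125);q=proj(c,P);print("top",q.round(2).tolist())
for r in range(188,222): print(r,G[r,284:334].astype(int))
E
```

```text
0.1 [[286.3, 228.29], [297.53, 202.31], [326.5, 204.46], [318.18, 230.9]]
++ 227 from 280 [143 149 147 149 150 144 131 106  91  87  87  87  86]
++ 228 from 280 [149 149 148 149 149 144 132 106  91  88  87  87  85]
++ 229 from 280 [148 149 149 149 148 146 131 106  92  88  88  88  86]
-- 203 from 321 [147 146 141 126 103  94 118 139 148 149 148 148 148]
-- 204 from 321 [148 146 137 119  94  94 119 141 147 148 148 149 148]
-- 205 from 321 [146 143 132 109  88  94 121 142 148 148 147 148 149]
-+ 230 from 312 [86 86 87 87 87 84 83 78 78 77 76 76 77]
-+ 231 from 312 [85 86 87 88 88 86 82 78 78 76 77 76 76]
-+ 232 from 312 [84 85 88 88 88 86 82 79 77 77 77 77 77]
0.06 [[286.78, 242.77], [297.8, 215.83], [326.36, 218.06], [318.16, 245.47]]
++ 242 from 281 [148 148 148 149 147 138 117  97  89  89  89  88  85]
++ 243 from 281 [149 148 148 149 146 136 119  96  89  89  88  87  86]
++ 244 from 281 [148 149 147 148 148 136 119  97  88  89  89  87  85]
-- 217 from 320 [ 98  81  77  75  76  78  95 121 140 146 147 145 146]
-- 218 from 320 [ 91  78  76  76  76  79  93 119 140 145 145 145 144]
-- 219 f
[... 6679 characters left out ...]
43 146 142 134 115
  91  78  76  76  76  79  93 119 140 145 145 145 144 145]
219 [123 138 136 127 125 124 127 124 122 121 125 123 126 128 131 131 129 127
 127 130 127 129 128 127 127 127 125 119 116 123 138 145 145 140 127 106
  84  76  77  75  76  79  93 120 140 146 146 145 146 146]
220 [134 141 130 112 103 103 105 103 103 103 105 106 107 110 110 111 114 114
 118 120 122 125 125 128 130 131 130 124 122 125 139 142 141 136 120  96
  81  76  75  75  77  79  94 119 140 146 146 146 145 145]
221 [144 143 128 103  90  91  92  91  89  91  90  90  91  92  92  93  95  95
  99 101 104 104 106 107 111 111 113 110 113 121 125 130 129 124 108  88
  77  77  76  76  76  79  94 120 139 146 146 147 145 146]
```

Relative to the block, the key sits about 1.5 mm towards +d. The row offsets suggest it is also several mm towards -n, so the unscanned +n side is the likely place. I'll go back down there.

```bash
python3 - <<'E'
from h import *
show();plan((.5251,.038,.272,.59,8),(.5251,.038,.168,.59,8),(.5251,.038,.1602,.59,3))
E
```

```text
t20.40 tcp [0.3834 0.1793 0.276 ] kyaw 0.492 q [  52.    -7.1  -20.2   -0.   -76.9 -113.8] F [ 0.7  0.1 -0.9] M [ 0.04  0.06 -0.02] w 0.153 g 39.9 tilt [ 0.001 -0.    -1.   ]
[-0.18, -0.6, 0.01, -0.1, -0.17, -0.6, 0.01, -0.1, -0.17, -0.6, 0.01, -0.1, -0.16, -0.6, 0.01, -0.1, -0.15, -0.61, 0.01, -0.1, -0.15, -0.61, 0.02, -0.1, -0.14, -0.61, 0.01, -0.11, -0.13, -0.61, 0.02, -0.1, 0.0, 0.0, 0.32, 0.0, 0.0, 0.0, 0.33, 0.0, 0.0, 0.0, 0.32, 0.0, 0.0, 0.0, 0.33, 0.0, 0.0, 0.0, 0.32, 0.0, 0.0, 0.0, 0.33, 0.0, 0.0, 0.0, 0.32, 0.0, 0.0, 0.0, 0.33, 0.0, 0.0, 0.0, 0.06, 0.0, 0.0, 0.0, 0.07, 0.0, 0.0, 0.0, 0.06, 0.0]
```

Emit:
send_rows(moves=[-0.18,-0.6,0.01,-0.1,-0.17,-0.6,0.01,-0.1,-0.17,-0.6,0.01,-0.1,-0.16,-0.6,0.01,-0.1,-0.15,-0.61,0.01,-0.1,-0.15,-0.61,0.02,-0.1,-0.14,-0.61,0.01,-0.11,-0.13,-0.61,0.02,-0.1,0,0,0,0,0,0,0,0])

```text
t: 21.23
tcp_pos: [0.5254, 0.0376, 0.2713]
tool_rot: [[-0.832, -0.555, -0.002], [-0.555, 0.832, -0.001], [0.002, 0.0, -1.0]]
contact_force: [-0.3, 0.4, -0.5]
grip_width: 0.151
grasp_force: 39.9
```

```bash
python3 - <<'E'
from h import *
show();plan((.5251,.038,.168,.59,8))
E
```

```text
t21.23 tcp [0.5254 0.0376 0.2713] kyaw 0.588 q [ 25.4   4.  -10.2  -0.  -76.  -81.8] F [-0.3  0.4 -0.5] M [0.07 0.09 0.02] w 0.151 g 39.9 tilt [ 0.002  0.    -1.   ]
[0.0, 0.0, 0.32, 0.0, 0.0, 0.0, 0.32, 0.0, 0.0, 0.0, 0.32, 0.0, 0.0, 0.0, 0.32, 0.0, 0.0, 0.0, 0.33, 0.0, 0.0, 0.0, 0.32, -0.01, 0.0, 0.01, 0.33, 0.0, 0.0, 0.0, 0.32, -0.01]
```

Emit:
send_rows(moves=[0,0,0.32,0,0,0,0.32,0,0,0,0.32,0,0,0,0.32,0,0,0,0.32,0,0,0,0.33,0,0,0,0.32,0,0,0,0.32,0,0,0,0.07,0,0,0,0.07,0,0,0,0.06,0,0,0,0,0])

```text
t: 22.23
tcp_pos: [0.525, 0.0391, 0.1617]
tool_rot: [[-0.83, -0.557, 0.001], [-0.557, 0.83, 0.0], [-0.001, -0.0, -1.0]]
contact_force: [-0.3, 0.5, -1.3]
grip_width: 0.148
grasp_force: 39.9
```

Emit:
send_rows(moves=[0,0.02,0,0,0,0.02,0,0,0,0,0,0])

```text
t: 22.48
tcp_pos: [0.5243, 0.0403, 0.1619]
tool_rot: [[-0.83, -0.557, 0.001], [-0.557, 0.83, 0.0], [-0.001, -0.0, -1.0]]
contact_force: [0.1, -0.2, -1.6]
grip_width: 0.153
grasp_force: 39.9
```

Emit:
send_rows(moves=[0,0.02,0,0,0,0.02,0,0,0,0,0,0])

```text
t: 22.73
tcp_pos: [0.5233, 0.0415, 0.1616]
tool_rot: [[-0.83, -0.557, 0.0], [-0.557, 0.83, 0.0], [-0.0, -0.0, -1.0]]
contact_force: [0.5, -0.6, -1.2]
grip_width: 0.146
grasp_force: 40.0
```

Emit:
send_rows(moves=[0,0.02,0,0,0,0.02,0,0,0,0,0,0])

```text
t: 22.98
tcp_pos: [0.5224, 0.0428, 0.1615]
tool_rot: [[-0.83, -0.557, 0.0], [-0.557, 0.83, -0.0], [-0.0, -0.0, -1.0]]
contact_force: [0.2, -0.7, -1.5]
grip_width: 0.148
grasp_force: 40.2
```

Fz dropped to the free-hanging value, so the bar is in the slot. I'll recentre and go gently down to the shoulder.

Emit:
send_rows(moves=[0,-0.03,0,0,0,-0.03,0,0,0,-0.02,0.04,0,0,0,0.04,0,0,0,0.04,0,0,0,0.04,0,0,0,0,0])

```text
t: 23.57
tcp_pos: [0.5237, 0.0401, 0.1544]
tool_rot: [[-0.831, -0.557, -0.001], [-0.557, 0.831, -0.0], [0.001, 0.0, -1.0]]
contact_force: [0.3, -0.6, -1.0]
grip_width: 0.152
grasp_force: 40.0
```

```bash
python3 - <<'E'
from h import *
show()
E
```

```text
t23.57 tcp [0.5237 0.0401 0.1544] kyaw 0.591 q [ 25.8   8.1 -21.1  -0.  -60.9 -81.9] F [ 0.3 -0.6 -1. ] M [-0.11 -0.04 -0.  ] w 0.152 g 40.0 tilt [ 0.001  0.    -1.   ]
```

Emit:
send_rows(moves=[0,0,0.04,0,0,0,0.04,0,0,0,0.04,0,0,0,0.04,0,0,0,0.02,0,0,0,0,0,0,0,0,0])

```text
t: 24.15
tcp_pos: [0.5244, 0.0402, 0.1481]
tool_rot: [[-0.83, -0.557, 0.001], [-0.557, 0.83, 0.0], [-0.001, -0.0, -1.0]]
contact_force: [-0.5, -0.6, 2.5]
grip_width: 0.149
grasp_force: 40.0
```

```bash
python3 - <<'E'
from h import *
show()
E
```

```text
t24.15 tcp [0.5244 0.0402 0.1481] kyaw 0.591 q [ 25.8   8.4 -21.6   0.  -60.  -81.9] F [-0.5 -0.6  2.5] M [-0.15 -0.02 -0.03] w 0.149 g 40.0 tilt [-0.001 -0.    -1.   ]
```

The shoulder is seated at about 4 N. Now the quarter turn.

Emit:
send_rows(moves=[0,0,0,-0.5,0,0,0,-0.8,0,0,0,-0.8,0,0,0,-0.8,0,0,0,-0.8,0,0,0,-0.8,0,0,0,-0.8,0,0,0,-0.8,0,0,0,-0.8,0,0,0,-0.8,0,0,0,0])

```text
t: 25.07
tcp_pos: [0.5245, 0.0402, 0.1482]
tool_rot: [[-0.052, -0.999, 0.001], [-0.999, 0.052, 0.0], [-0.0, -0.001, -1.0]]
contact_force: [1.0, -1.1, 1.6]
grip_width: 0.15
grasp_force: 40.0
```

```bash
python3 - <<'E'
from h import *
show()
E
```

```text
t25.07 tcp [0.5245 0.0402 0.1482] kyaw 1.519 q [ 25.8   8.4 -21.6   0.  -60.  -28.7] F [ 1.  -1.1  1.6] M [-0.18 -0.16  0.02] w 0.150 g 40.0 tilt [-0.    -0.001 -1.   ]
```

Emit:
send_rows(moves=[0,0,0,-0.7,0,0,0,-0.7,0,0,0,-0.7,0,0,0,-0.7,0,0,0,-0.6,0,0,0,-0.5,0,0,0,0])

```text
t: 25.65
tcp_pos: [0.5246, 0.0402, 0.1481]
tool_rot: [[0.4, -0.916, 0.001], [-0.916, -0.4, 0.0], [0.0, -0.001, -1.0]]
contact_force: [1.2, -0.2, 1.1]
grip_width: 0.149
grasp_force: 40.0
```

```bash
python3 - <<'E'
from h import *
show()
E
```

```text
t25.65 tcp [0.5246 0.0402 0.1481] kyaw -1.159 q [ 25.8   8.4 -21.6   0.  -60.   -2.2] F [ 1.2 -0.2  1.1] M [-0.22 -0.37  0.06] w 0.149 g 40.0 tilt [ 0.    -0.001 -1.   ]
```

Emit:
send_rows(moves=[0,0,-0.04,0,0,0,-0.05,0,0,0,-0.05,0,0,0,-0.05,0,0,0,-0.05,0,0,0,-0.05,0,0,0,-0.1,0,0,0,-0.1,0,0,0,-0.1,0,0,0,0,0])

```text
t: 26.48
tcp_pos: [0.5246, 0.0403, 0.1725]
tool_rot: [[0.401, -0.916, 0.001], [-0.916, -0.401, 0.0], [0.0, -0.001, -1.0]]
contact_force: [1.0, 1.7, -4.0]
grip_width: 0.152
grasp_force: 39.9
```

```bash
python3 - <<'E'
from h import *
show()
E
```

```text
t26.48 tcp [0.5246 0.0403 0.1725] kyaw -1.159 q [ 25.8   7.2 -19.6   0.  -63.1  -2.2] F [ 1.   1.7 -4. ] M [0.02 0.04 0.  ] w 0.152 g 39.9 tilt [ 0.    -0.001 -1.   ]
```

Emit:
send_rows(moves=[0,0,-0.15,0,0,0,-0.2,0,0,0,-0.25,0,0,0,-0.3,0,0,0,-0.3,0,0,0,-0.35,0,0,0,-0.4,0,0,0,-0.4,0,0,0,-0.35,0,0,0,-0.25,0,0,0,-0.15,0,0,0,0,0])

```text
t: 27.48
tcp_pos: [0.5246, 0.0403, 0.297]
tool_rot: [[0.4, -0.916, 0.002], [-0.916, -0.4, 0.001], [0.0, -0.002, -1.0]]
contact_force: [0.5, -0.3, -4.1]
grip_width: 0.151
grasp_force: 39.9
```

Emit:
send_rows(moves=[0,0,0,0,0,0,0,0,0,0,0,0])

```text
t: 27.73
tcp_pos: [0.5235, 0.04, 0.2944]
tool_rot: [[0.4, -0.916, -0.002], [-0.916, -0.4, -0.0], [-0.0, 0.002, -1.0]]
contact_force: [0.7, 0.7, -4.4]
grip_width: 0.151
grasp_force: 39.9
```

```bash
python3 - <<'E'
from h import *
show()
c=read_camera("side");s=state();p=s["tcp_pos"]
G=np.mean([read_camera("side")["frame"].astype(float).mean(2) for _ in range(3)],axis=0)
n=[.4787,-.2559,.1582]
o=lambda z:np.r_[p[:2],p[2]-.1235+z]
q=proj(c,[o(.067),o(.014),o(-.021)]);print(q)
u,v=int(q[2][0]),int(q[2][1])
for r in range(v-36,v+14,2): print(r,"from",u-18,G[r,u-18:u+19].astype(int))
E
```

```text
t27.73 tcp [0.5235 0.04   0.2944] kyaw -1.159 q [ 25.8   3.3  -7.9  -0.  -78.8  -2.2] F [ 0.7  0.7 -4.4] M [-0.    0.13  0.03] w 0.151 g 39.9 tilt [-0.     0.002 -1.   ]
[[305.28632607 170.47520362]
 [305.53236963 191.51654024]
 [305.68915352 204.92450152]]
168 from 287 [120 115 110 111 115 121 122 124 124 124 126 129 129 119  99  91  90  92
  93  90  97 118 141 148 146 147 147 145 148 147 146 148 147 148 147 147
 148]
170 from 287 [104  98 100 108 117 119 121 123 125 124 126 125 123 116 100  91  92  92
  90  89  91 107 129 145 147 145 146 147 146 146 146 147 147 147 146 145
 147]
172 from 287 [ 86  88  94 106 117 118 123 120 123 118 105  94  88  89  86  87  87  89
  90  87  86  88  99 114 124 136 146 148 147 145 147 147 148 148 147 146
 146]
174 from 287 [ 87  92  97 107 116 122 123 123 123 122 117 109 100  90  91  91  89  92
  91  88  89  92 103 119 132 141 145 146 148 148 147 147 146 146 148 146
 146]
176 from 287 [ 92  92  99 106 115 122 122 124 123 124 123 120 109  95  90  90  92  93
  92  89  88  95 119 137 147 148 147 145 147 147 147 144 146 146 146 148
 147]
178 from 287 [ 92
[... 2582 characters left out ...]
36 139 133 130 140 145 145 141 129
 108]
210 from 287 [ 93 113 130 140 144 146 147 144 137 121 101  91  89  92  91  91  94  96
  98  98  98  99 100 100 100 101 107 107 115 125 138 145 145 143 133 111
  90]
212 from 287 [116 135 142 145 144 147 147 141 122 102  84  85  86  86  85  86  84  87
  86  84  86  87  84  86  87  87  86  87 103 125 143 146 145 138 119  95
  78]
214 from 287 [136 140 140 143 146 145 138 121 101  85  81  83  84  84  86  85  88  85
  88  86  86  85  88  86  86  86  87  90 104 126 141 145 140 124 103  83
  77]
216 from 287 [144 142 143 143 144 138 127 104  87  78  78  82  85  87  85  86  87  86
  86  86  86  86  86  86  85  85  87  99 120 136 144 142 130 109  86  78
  74]
```

It hangs properly (cartridge at rows 188–210, about 0.28 kg). I'll carry it to above the nest.

```bash
python3 - <<'E'
from h import *
show();plan((.505,-.11,.3,None,11),(.4783,-.2553,.3,1.935-np.pi,13))
E
```

```text
t27.93 tcp [0.5239 0.0401 0.295 ] kyaw -1.159 q [ 25.8   3.3  -7.9  -0.  -78.9  -2.2] F [-0.5  1.  -4.1] M [ 0.03  0.14 -0.01] w 0.150 g 39.9 tilt [-0.     0.001 -1.   ]
[0.3, 0.18, -0.01, 0.0, 0.29, 0.18, -0.01, 0.0, 0.3, 0.18, -0.01, 0.0, 0.29, 0.17, -0.01, 0.0, 0.3, 0.18, -0.01, 0.0, 0.29, 0.17, -0.01, 0.0, 0.3, 0.18, -0.01, 0.0, 0.29, 0.17, -0.01, 0.0, 0.3, 0.18, -0.01, 0.0, 0.29, 0.17, -0.02, 0.0, 0.3, 0.18, -0.01, 0.0, 0.24, 0.16, 0.0, 0.03, 0.24, 0.16, 0.0, 0.03, 0.24, 0.16, 0.0, 0.03, 0.24, 0.16, 0.0, 0.03, 0.24, 0.15, 0.0, 0.03, 0.24, 0.15, 0.0, 0.03, 0.24, 0.15, 0.0, 0.03, 0.24, 0.15, 0.0, 0.03, 0.24, 0.15, 0.0, 0.03, 0.24, 0.15, 0.0, 0.03, 0.23, 0.15, 0.0, 0.03, 0.24, 0.15, 0.0, 0.03, 0.23, 0.16, 0.0, 0.04]
```

Emit:
send_rows(moves=[0.15,0.09,-0.01,0,0.3,0.18,-0.01,0.0,0.29,0.18,-0.01,0.0,0.3,0.18,-0.01,0.0,0.29,0.17,-0.01,0.0,0.3,0.18,-0.01,0.0,0.29,0.17,-0.01,0.0,0.3,0.18,-0.01,0.0,0.29,0.17,-0.01,0.0,0.3,0.18,-0.01,0.0,0.29,0.17,-0.02,0.0,0.3,0.18,-0.01,0.0])

```text
t: 28.93
tcp_pos: [0.5035, -0.1188, 0.3008]
tool_rot: [[0.4, -0.917, 0.0], [-0.917, -0.4, -0.0], [0.0, -0.0, -1.0]]
contact_force: [0.4, 0.4, -4.4]
grip_width: 0.15
grasp_force: 39.9
```

Emit:
send_rows(moves=[0.24,0.16,0.0,0.03,0.24,0.16,0.0,0.03,0.24,0.16,0.0,0.03,0.24,0.16,0.0,0.03,0.24,0.15,0.0,0.03,0.24,0.15,0.0,0.03,0.24,0.15,0.0,0.03,0.24,0.15,0.0,0.03,0.24,0.15,0.0,0.03,0.24,0.15,0.0,0.03,0.23,0.15,0.0,0.03,0.23,0.15,0.0,0.03])

```text
t: 29.93
tcp_pos: [0.4796, -0.2519, 0.3005]
tool_rot: [[0.36, -0.933, -0.0], [-0.933, -0.36, 0.0], [-0.0, 0.0, -1.0]]
contact_force: [0.6, 0.2, -4.6]
grip_width: 0.152
grasp_force: 39.9
```

```bash
python3 - <<'E'
from h import *
show();plan((.4783,-.2553,.3,1.935-np.pi,4),(.4783,-.2553,.205,1.935-np.pi,8))
E
```

```text
t29.93 tcp [ 0.4796 -0.2519  0.3005] kyaw -1.202 q [ -7.    4.8  -5.5   0.  -79.7  28.1] F [ 0.6  0.2 -4.6] M [0.02 0.06 0.01] w 0.152 g 39.9 tilt [-0.  0. -1.]
[0.02, 0.02, 0.0, 0.01, 0.02, 0.01, 0.0, 0.01, 0.01, 0.02, 0.01, 0.01, 0.02, 0.01, 0.0, 0.01, 0.0, 0.0, 0.3, 0.0, 0.0, 0.0, 0.3, 0.0, 0.0, 0.0, 0.3, 0.0, 0.0, 0.0, 0.3, 0.0, 0.0, 0.0, 0.29, 0.0, 0.0, 0.0, 0.3, 0.0, 0.0, 0.0, 0.29, 0.0, 0.0, 0.0, 0.3, 0.0]
```

Emit:
send_rows(moves=[0.02,0.02,0.1,0.01,0.02,0.01,0.2,0.01,0.01,0.02,0.3,0.01,0.01,0.01,0.4,0.01,0,0,0.4,0,0,0,0.4,0,0,0,0.3,0,0,0,0.2,0,0,0,0.1,0,0,0,0,0,0,0,0,0])

```text
t: 30.85
tcp_pos: [0.4788, -0.254, 0.2049]
tool_rot: [[0.356, -0.934, 0.0], [-0.934, -0.356, -0.0], [0.0, -0.0, -1.0]]
contact_force: [-0.0, 0.4, -5.0]
grip_width: 0.147
grasp_force: 39.9
```

```bash
python3 - <<'E'
from h import *
show();c=read_camera("side");p=state()["tcp_pos"]
G=np.mean([read_camera("side")["frame"].astype(float).mean(2) for _ in range(4)],axis=0)
n=[.4787,-.2559,.1582];zu=p[2]-.1475
for z in(zu,zu+.035): print("cart",z.round(3),proj(c,box(*n,.0205,.0205,z)).round(2).tolist())
print("nest base",proj(c,box(*n,.045,.045,.004)).round(2).tolist());print("lip",proj(c,box(*n,.0235,.0235,.026)).round(2).tolist())
q=proj(c,[[n[0],n[1],zu]])[0];u,v=int(q[0]),int(q[1]);print("cols from",u-24)
for r in range(v-28,v+40,2): print(r,*G[r,u-24:u+25].astype(int))
E
```

```text
t30.85 tcp [ 0.4788 -0.254   0.2049] kyaw -1.206 q [ -7.2   7.4 -14.9   0.  -67.7  28.1] F [-0.   0.4 -5. ] M [0.01 0.21 0.03] w 0.147 g 39.9 tilt [ 0. -0. -1.]
cart 0.058 [[350.66, 194.26], [352.7, 188.26], [366.54, 189.5], [364.84, 195.56]]
cart 0.093 [[351.05, 183.22], [353.1, 177.42], [367.1, 178.63], [365.4, 184.48]]
nest base [[340.45, 213.82], [345.29, 200.07], [374.75, 202.85], [371.48, 216.9]]
lip [[349.14, 204.43], [351.49, 197.35], [367.17, 198.81], [365.26, 205.97]]
cols from 334
163 74 79 78 78 77 77 77 77 76 75 75 74 75 73 73 83 112 132 130 120 115 110 99 96 96 94 94 96 110 130 149 153 141 126 120 117 113 112 114 116 117 118 117 118 117 118 118 117 119
165 76 79 76 76 76 78 78 77 78 75 75 75 74 73 72 82 111 132 137 125 106 93 91 94 92 93 94 92 90 100 113 120 119 120 113 113 114 115 117 118 118 118 119 119 118 118 118 117 119
167 76 77 76 79 77 76 78 77 79 77 77 74 74 75 77 94 121 142 150 144 124 97 92 93 95 97 97 96 100 109 118 118 116 115 113 115 115 116 117 118 118 116 117 117 119 117 121 117 120
169 75 76 77 78 78 77 77 78 76 78 76 76 75 75 86 112 135 143 148 150 133
[... 4763 characters left out ...]
 84 85 86 84 85 85 85 85 85 86 86 85 85 86 84 86 85 86 95 113 131 145 152
223 84 84 86 84 85 84 84 83 84 84 83 85 84 85 84 83 86 84 84 84 86 84 85 85 84 85 86 84 85 83 85 84 86 85 85 85 86 86 86 85 85 87 86 86 87 87 95 110 128
225 83 82 85 83 83 84 84 84 83 86 84 83 84 83 84 84 86 85 83 84 84 84 84 85 85 85 85 84 85 85 87 85 83 85 84 85 85 85 84 86 86 84 85 85 83 84 85 86 94
227 83 82 82 83 82 83 83 87 94 101 106 106 106 105 104 99 88 84 83 85 85 84 86 86 83 87 85 86 87 83 85 85 84 84 86 84 86 85 85 84 85 85 86 86 84 86 86 84 85
229 107 104 105 104 98 96 103 111 129 143 150 151 151 151 149 141 120 96 84 84 84 84 86 84 84 84 87 84 85 85 85 84 84 86 85 86 85 83 83 86 85 85 87 84 87 86 84 87 86
```

The cartridge sits about 2.5 mm towards +x of the nest. I'll correct that and lower it.

```bash
python3 - <<'E'
from h import *
show();plan((.4768,-.2553,.2045,1.935-np.pi,3),(.4768,-.2553,.165,1.935-np.pi,8))
E
```

```text
t31.10 tcp [ 0.4788 -0.254   0.2052] kyaw -1.207 q [ -7.2   7.4 -14.9   0.  -67.7  28.1] F [ 0.3 -0.2 -4.8] M [-0.04  0.2   0.  ] w 0.150 g 39.9 tilt [ 0.001 -0.001 -1.   ]
[0.0, 0.02, 0.01, 0.0, 0.01, 0.02, 0.0, 0.0, 0.0, 0.02, 0.01, 0.0, 0.0, 0.0, 0.12, 0.0, 0.0, 0.0, 0.12, 0.0, 0.0, 0.0, 0.12, 0.0, 0.0, 0.0, 0.12, 0.0, 0.0, 0.0, 0.13, 0.0, 0.0, 0.0, 0.12, 0.0, 0.0, 0.0, 0.13, 0.0, 0.0, 0.0, 0.12, 0.0]
```

Emit:
send_rows(moves=[0.01,0.02,0.02,0,0,0.02,0,0,0,0.02,0,0,0,0,0.12,0,0,0,0.12,0,0,0,0.12,0,0,0,0.12,0,0,0,0.12,0,0,0,0.12,0,0,0,0.12,0,0,0,0.12,0,0,0,0,0])

```text
t: 32.1
tcp_pos: [0.4758, -0.2549, 0.1641]
tool_rot: [[0.356, -0.935, -0.002], [-0.935, -0.356, 0.001], [-0.001, 0.001, -1.0]]
contact_force: [-0.4, 0.2, -4.3]
grip_width: 0.151
grasp_force: 39.9
```

```bash
python3 - <<'E'
from h import *
show()
E
```

```text
t32.10 tcp [ 0.4758 -0.2549  0.1641] kyaw -1.207 q [ -7.4   9.  -18.5  -0.  -62.6  28.2] F [-0.4  0.2 -4.3] M [ 0.04  0.21 -0.03] w 0.151 g 39.9 tilt [-0.001  0.001 -1.   ]
```

Emit:
send_rows(moves=[0,0,0.06,0,0,0,0.06,0,0,0,0.06,0,0,0,0.05,0,0,0,0,0,0,0,0,0])

```text
t: 32.6
tcp_pos: [0.4763, -0.2552, 0.1561]
tool_rot: [[0.356, -0.934, -0.0], [-0.934, -0.356, 0.0], [-0.0, 0.0, -1.0]]
contact_force: [0.5, 0.1, -4.7]
grip_width: 0.153
grasp_force: 39.9
```

Emit:
send_rows(moves=[0,0,0.03,0,0,0,0.03,0,0,0,0,0,0,0,0,0])

```text
t: 32.93
tcp_pos: [0.4765, -0.2552, 0.1538]
tool_rot: [[0.356, -0.934, 0.0], [-0.934, -0.356, -0.0], [0.0, -0.0, -1.0]]
contact_force: [0.6, -0.2, -3.5]
grip_width: 0.147
grasp_force: 39.9
```

```bash
python3 - <<'E'
from h import *
show()
E
```

```text
t32.93 tcp [ 0.4765 -0.2552  0.1538] kyaw -1.207 q [ -7.4   9.5 -19.4   0.  -61.1  28.2] F [ 0.6 -0.2 -3.5] M [0.04 0.09 0.  ] w 0.147 g 39.9 tilt [ 0. -0. -1.]
```

Landing starts at the expected height. Lower a bit more, towards shoulder contact.

Emit:
send_rows(moves=[0,0,0.03,0,0,0,0.03,0,0,0,0,0,0,0,0,0])

```text
t: 33.27
tcp_pos: [0.4765, -0.2553, 0.1516]
tool_rot: [[0.356, -0.934, 0.0], [-0.934, -0.356, -0.0], [0.0, -0.0, -1.0]]
contact_force: [0.3, 0.6, -0.7]
grip_width: 0.148
grasp_force: 39.9
```

Emit:
send_rows(moves=[0,0,0.03,0,0,0,0.02,0,0,0,0,0,0,0,0,0])

```text
t: 33.6
tcp_pos: [0.4767, -0.2554, 0.1498]
tool_rot: [[0.356, -0.934, 0.001], [-0.934, -0.356, -0.0], [0.001, -0.001, -1.0]]
contact_force: [0.9, 0.2, 1.7]
grip_width: 0.15
grasp_force: 39.9
```

```bash
python3 - <<'E'
from h import *
show()
E
```

```text
t33.60 tcp [ 0.4767 -0.2554  0.1498] kyaw -1.207 q [ -7.4   9.7 -19.7   0.  -60.5  28.2] F [0.9 0.2 1.7] M [-0.05  0.06  0.02] w 0.150 g 39.9 tilt [ 0.001 -0.001 -1.   ]
```

The shoulder lands 1 mm higher than it did in the well, as the nest floor height predicts, so the cartridge is home. Ease off and release.

Emit:
send_rows(moves=[0,0,-0.02,0,0,0,0,0], grip_force=5)

```text
t: 33.77
tcp_pos: [0.4763, -0.2551, 0.1502]
tool_rot: [[0.356, -0.935, -0.0], [-0.935, -0.356, 0.0], [-0.0, 0.0, -1.0]]
contact_force: [1.3, -0.5, 0.5]
grip_width: 0.157
grasp_force: 5.0
```

Emit:
send_rows(moves=[0,0,0,0,0,0,0,0,0,0,0,0,0,0,0,0,0,0,0,0,0,0,0,0,0,0,0,0,0,0,0,0,0,0,0,0,0,0,0,0,0,0,0,0,0,0,0,0], gripper=0.6)

```text
t: 34.77
tcp_pos: [0.4764, -0.2552, 0.1502]
tool_rot: [[0.356, -0.934, 0.0], [-0.934, -0.356, 0.0], [-0.0, -0.0, -1.0]]
contact_force: [-0.0, 1.0, 0.6]
grip_width: 0.803
grasp_force: 0.0
```

Emit:
send_rows(moves=[0,0,-0.2,0,0,0,-0.4,0,0,0,-0.6,0,0,0,-0.6,0,0,0,-0.6,0,0,0,-0.6,0,0,0,-0.5,0,0,0,-0.3,0,0,0,0,0])

```text
t: 35.52
tcp_pos: [0.4776, -0.2558, 0.3061]
tool_rot: [[0.356, -0.934, 0.005], [-0.934, -0.356, -0.002], [0.004, -0.004, -1.0]]
contact_force: [0.3, -0.3, 0.7]
grip_width: 0.802
grasp_force: 0.0
```

```bash
python3 - <<'E'
from h import *
show();c=read_camera("side")
G=np.mean([read_camera("side")["frame"].astype(float).mean(2) for _ in range(3)],axis=0)
n=[.4787,-.2559,.1582];o=lambda z:[n[0],n[1],z]
print("tip .027 axis at key heights 14,62,117,165mm",proj(c,[o(.041),o(.089),o(.144),o(.192)]).round(1).tolist())
for r in range(140,206,3): print(r,"from 340",*G[r,340:380].astype(int))
E
```

```text
t35.52 tcp [ 0.4776 -0.2558  0.3061] kyaw -1.207 q [ -7.4   4.5  -5.2   0.1 -80.   28.2] F [ 0.3 -0.3  0.7] M [-0.    0.07  0.02] w 0.802 g 0.0 tilt [ 0.004 -0.004 -1.   ]
tip .027 axis at key heights 14,62,117,165mm [[358.5, 197.0], [359.1, 182.1], [359.9, 164.4], [360.6, 148.4]]
140 from 340 117 122 124 118 115 115 113 110 107 109 113 115 113 113 113 115 114 115 114 115 117 117 125 143 156 160 149 139 134 135 138 138 139 145 151 148 146 146 147 153
143 from 340 139 145 135 124 116 115 109 100 91 84 96 107 112 114 115 112 114 112 116 121 138 155 160 152 141 135 138 136 135 139 141 145 153 158 156 157 160 164 167 173
146 from 340 114 107 100 100 100 96 83 62 53 64 86 106 114 114 113 113 115 119 135 150 151 139 130 135 139 140 138 140 147 149 145 144 147 150 152 159 169 172 162 140
149 from 340 106 87 68 65 64 64 60 51 49 62 88 107 113 116 124 139 148 132 92 61 56 73 103 129 137 144 151 148 142 142 142 143 149 157 170 170 154 135 122 114
152 from 340 104 82 69 63 61 62 57 50 59 85 106 120 135 154 164 161 141 112 73 52 48 52 75 110 140 153 147 144 146 150 154 165 175 170 151 131 121 11
[... 2067 characters left out ...]
0 151 152 151 150 152 152
194 from 340 150 150 151 152 149 150 150 147 142 133 128 136 156 167 162 154 138 110 89 107 132 142 148 154 156 152 148 146 148 150 151 153 151 152 150 150 151 151 153 152
197 from 340 150 151 151 150 150 150 146 135 117 108 120 147 150 120 82 67 62 62 62 62 65 70 85 116 151 159 133 111 110 123 141 149 154 152 150 153 152 152 154 153
200 from 340 153 150 150 151 145 142 133 126 112 113 125 130 121 112 107 106 102 99 94 92 92 85 86 97 106 106 101 105 111 119 133 146 152 152 153 154 151 154 150 152
203 from 340 151 152 150 145 135 120 108 103 105 105 101 107 111 111 114 115 114 115 112 114 115 114 110 111 108 105 106 107 103 105 119 131 131 132 137 146 152 152 151 154
```

The key stands upright (axis 358→360 px, as a vertical one would project), with the plate at the predicted height and the robot clear. Handing in.

```bash
python3 -c "
from rig import *
print(sign_off())"
```

```text
the job is handed in; nothing more can be done
None
```

The slotted cartridge is in the nest with the key standing locked in it, and I left the plain one alone; the job was handed in at about 36 s of the 64 s allowed, and `sign_off()` returned no verdict.

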